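# Flip the hex key and lever the clamp screw home

## Task

The cap screw of the strap clamp is stiff and only part of the way in: take the L-shaped hex key from its wooden rack, flip it so that the short arm points down, and push the short arm fully into the screw's socket. Then lever the key round clockwise (seen from above) by the red sleeve on its long arm, not by the bend, until the screw comes up firmly against its stop, but do not overload the clamp by dragging its strap round. Let go and leave the key fully seated in the screw, and leave the other things on the bench alone.

Things in the scene. Friction and masses are not known exactly. Their poses are not given: they have to be found in the camera images.
- key_bend (a point): bend of the loose L-shaped hex key (dark steel bar, 14 mm across flats, 16 across corners, about 0.4 kg): where the axes of its two arms cross. Key axes: +x along the short arm (70 mm from here to its end), -z along the long arm (180 mm), y square to the L. Flats 14 mm apart face +y and -y on both arms. Both ends are chamfered.
- key_short_tip (a point): end of the key's short arm, on the arm's axis, 70 mm from the bend; same axes as the key
- key_short: the key's short arm together with the bend, bare steel; origin at the bend, same axes as the key
- key_sleeve: red sleeve on the key's long arm, 60 mm long and 16 mm thick; origin at its middle, on the arm's axis, 110 mm from the bend; same axes as the key. This is where the key is to be levered.
- rack_hole (a point): mouth of the key's close-fitting hole (35 mm deep) in the top of the fixed wooden rack, 130 x 70 x 50 mm high; small bits up to 36 mm tall stand near both short ends. At the start the key stands here, long arm down to the hole's bottom (bend 195 mm above the bench, leaning a degree or two), short arm level, pointing roughly away from the robot. Drawing it straight up 40 mm frees it.
- screw_socket (a point): centre of the mouth of the cap screw's hexagonal socket, 83 mm above the bench, in the round steel head (30 mm wide). Socket 15 mm across flats, 18 deep, z up; corners on this point's x axis and every 60 degrees: the key goes in with its long arm along any of these, with 5 degrees of play. The screw turns at a steady 0.8 N m and stays put; its hard stop lies an unknown 20 to 55 degrees clockwise.
- screw_mark (a point): yellow mark on the rim of the screw head, 12.5 mm from its axis along the socket's x axis; turns with the screw. The fixed clamp around the screw (green base plate 160 x 80 mm, steel strap 135 x 45 mm, a piece of wood 150 mm long) stays within 110 mm of the screw's axis and below 63 mm.
- tin: bystander: tin 84 mm across, 95 mm high, origin under its centre
- oil: bystander: white bottle 56 mm across, 150 mm high, origin under its centre
- spare_screw: bystander: spare cap screw standing on its head, 26 mm across, 55 mm high, origin under its centre
- offcut: bystander: wooden offcut 60 x 40 x 22 mm, origin under its centre
- screwdriver: bystander: screwdriver with orange handle lying on the bench
- strap (a joint): turn of the clamp's steel strap in rad, clockwise positive, 0 at rest. It is held springily (16 N m per rad) and shows the torque on the screw: about 0.05 while the screw turns; once it is against its stop a firm pull brings 0.07 to 0.12 (1.1 to 1.9 N m, 10 to 17 N at the middle of the sleeve), beyond which the clamp is overloaded. It springs back when let go.
There are look-alikes about, which are no part of the job. Of the things shaped like the part that bears key_bend, the dark steel one is meant.

How it is judged:
By the outcome, as a careful person would: the job done as asked, in the order asked, and still so for the second after the job is handed in, with the robot touching nothing.
It also fails if it takes over 67 s, if anything falls off the work surface, if the arm or the gripper's body presses on something with over 40 N, if the wrist force passes 120 N, or if a joint passes its speed limit or range.

## Robot

A 7-joint arm with a two-finger parallel gripper is mounted at the origin on the work surface. World frame = base frame: x ahead of the robot, y to its left, z up, the work surface at z = 0. Lengths are in m, angles in rad, forces in N, time in s.
With the tool pointing down it reaches from about 0.425 to 0.925 m from the base axis. Payload 6.8 kg.
Tool frame: the origin (TCP) lies at the very end of the fingers, on their centre line; the grasp point (between the pads) lies 19 mm behind it (bot.grasp_offset is the distance from the TCP to the grasp point, in m); z points along the fingers, y is the direction in which the jaws open and shut (so a half turn about z gives the same grasp; the last joint's range is limited). The gripper opens to 85 mm and grips with 20 to 120 N. Pads are 22 mm wide; open, the fingers measure 114 mm over their backs; the gripper's body (76 mm by 85 mm) begins 54 mm behind the grasp point. The pads swing forward as they close: fully open they stand 13 mm farther back than shut.
Start: joints at [1.209, 0.477, 0.022, 1.555, -0.011, 1.109, -0.083], TCP at [0.169, -0.653, 0.231] pointing down, gripper open.
Joint ranges: [-2.96, 2.96], [-0.34, 2.1], [-1.41, 1.46], [0.24, 2.44], [-1.37, 4.51], [0.17, 1.92], [-2.96, 2.96]. Speed limits (rad/s): [2.39, 2.39, 3.14, 3.14, 3.14, 3.14, 3.14].

## Interface

Orientations are given as a unit quaternion [w, x, y, z].
In Python, from station import monitor, cams, bot, finder gives the robot as it stands.
- The arm moves only by the tool jog_arm, never from a script. Its argument "plan" is a list of rows, each an object of numbers: "x", "y", "z": the shift along the tool's x, y, z as a fraction of full scale; "wx", "wy", "wz": the turn, a rotation vector about the tool's x, y, z as a fraction of full scale. A call has 1 to 12 rows; each row is the pose to reach, as a shift and turn from the pose measured when the call began, along the tool's axes at that moment, turning the shorter way round; what a row does not reach only later rows make up. Full scale, the value 1, is 20 cm for a shift and 180 degrees for a turn. A row lasts 1/12 s, in which the tool goes at most 41.7 mm and 7.16 degrees, less where a joint would pass 70% of its speed; a pose out of reach is approached as far as the arm can. A call with a number of a shift or a turn outside -1 to 1 is refused whole. A call with a gripper value outside its range is refused whole. "hand" is the opening, from -1 (shut) to 1 (fully open), set as the call begins (left out, the last holds). The fingers move at their own pace and stop on an object; "grip_force" is the grip in N (left out, the last holds). Time passes only in rows, so rows that repeat a pose let the fingers close. It gives the time, the measured TCP pose, the force and the opening at its end, in the units of the state.
- monitor.get_obs(): the state, without advancing time (a new reading comes with each control period).
- cams.read_camera(name): name is "scene" or "top"; returns the picture (420x560x3 uint8, red, green, blue); there is no depth.
- cams.get_calibration(name): a dict with "fx", "fy", "cx", "cy" (pixels), "distortion" ([k1, k2, p1, p2, k3] as OpenCV has them; the pictures are not rectified), "extrinsics" (4x4, takes a point from world to camera coordinates). Camera axes: x right, y down, z forward; pixel columns grow to the right and rows downward; lengths in m; the calibration is good to about 2 mm. A picture is of the moment at which its call begins. get_calibration takes no time and is no camera call.
- bot.hand_in(): hands the job in, once; it reports no verdict.
Trained networks look in the newest picture that a camera, given by its name, has taken for a name from the list of things; names that differ only in an ending like _2 or _b are one class to them, and where a whole thing is asked for, a point or a joint stands for the part that bears it (a point fixed in the world has none). Each returns a list of dicts, best first, with "confidence" (0 to 1); they miss things now and then, are a little off and sometimes report something else, mostly with a low value. They report only what shows in the picture. A call takes as long as a camera call. They do not tell look-alikes from the thing itself.
- finder.find_in(camera, target): "bbox" ([left, top, width, height] in pixels, round what is visible of it).
- finder.place_of(camera, target): "location" ([column, row] in pixels: a listed point, or the origin of a listed thing).
The state is a dict: "t": time; "q": joint angles; "joint_vel": joint speeds; "joint_torque": joint torques, N m; "eef_pos": TCP position; "tool_rot": TCP orientation; "contact_force": force on the tool from outside, world axes, zero at the start; "torque": the same for the moment, N m; "gripper_width": opening from 0.0 (shut) to 1.0 (fully open).
Only numpy, scipy, OpenCV 4.12 (cv2) and the standard library are available. Lean on these libraries where they do the work, as an engineer would, in place of code of your own. Each camera call takes 0.05 s, during which the arm holds its last target. There are 200 camera calls.

## Working session

There is one attempt and no reset: what is moved stays moved. The work goes in short steps, Python scripts to look and compute and a tool call to move; the robot and the scene stay as the last step left them, time stands still between calls to the robot, and variables do not carry over. Pictures are saved under pics/ and viewed, about 8 in all and at most 12, crops included, and the job is handed in when it is done.

Besides the shell and the picture viewer there is one more tool, called after "Request:" as name(argument=value, ...) on one line, values as JSON. jog_arm: Moves the arm, as the interface text tells. Shift numbers are shares of 20 cm and turn numbers shares of 180 degrees, none past 1 either way. Its arguments: {"type":"object","properties":{"plan":{"type":"array","items":{"type":"object","properties":{"x":{"type":"number","minimum":-1,"maximum":1},"y":{"type":"number","minimum":-1,"maximum":1},"z":{"type":"number","minimum":-1,"maximum":1},"wx":{"type":"number","minimum":-1,"maximum":1},"wy":{"type":"number","minimum":-1,"maximum":1},"wz":{"type":"number","minimum":-1,"maximum":1}}}},"hand":{"type":"number"},"grip_force":{"type":"number"}},"required":["plan"]}

```bash
ls; mkdir -p pics
cat > h.py <<'E'
import numpy as np, cv2
from station import monitor, cams, bot, finder
from scipy.spatial.transform import Rotation as R
from scipy.optimize import least_squares
def cal(n):
    c=cams.get_calibration(n);K=np.array([[c['fx'],0,c['cx']],[0,c['fy'],c['cy']],[0,0,1.]])
    return K,np.array(c['distortion'],float),np.array(c['extrinsics'],float)
def proj(n,P):
    K,d,E=cal(n);P=np.atleast_2d(np.asarray(P,float))
    return cv2.projectPoints(P,cv2.Rodrigues(E[:3,:3])[0],E[:3,3],K,d)[0][:,0]
def ray(n,uv):
    K,d,E=cal(n);u=cv2.undistortPoints(np.array([[uv]],float),K,d)[0,0]
    r=E[:3,:3].T@np.array([u[0],u[1],1]);return -E[:3,:3].T@E[:3,3],r/np.linalg.norm(r)
def atz(n,uv,z):
    o,r=ray(n,uv);return o+r*(z-o[2])/r[2]
def tri(uvs):  # dict cam->uv
    f=lambda p:np.concatenate([proj(n,p)[0]-uv for n,uv in uvs.items()])
    s=least_squares(f,[0.6,0,0.1]);return s.x,np.abs(s.fun).max()
def rot():
    w,x,y,z=monitor.get_obs()['tool_rot'];return R.from_quat([x,y,z,w])
def save(n,f,img=None,crop=None,s=1):
    im=cams.read_camera(n) if img is None else img
    c=im if crop is None else im[crop[1]:crop[3],crop[0]:crop[2]]
    cv2.imwrite('pics/'+f,cv2.resize(c[:,:,::-1],None,fx=s,fy=s,interpolation=cv2.INTER_CUBIC));return im
E
python3 - <<'E'
from h import *
np.set_printoptions(precision=4,suppress=True)
a=save('scene','s0.png');b=save('top','t0.png')
for n in('scene','top'):
    K,d,E=cal(n);print(n,K[0,0],(-E[:3,:3].T@E[:3,3]),E[2,:3])
    for t in['key_bend','key_short_tip','key_sleeve','rack_hole','screw_socket','screw_mark','tin','oil','spare_screw','offcut','screwdriver']:
        print(n,t,[(np.round(x['location'],1).tolist(),round(x['confidence'],2)) for x in finder.place_of(n,t)])
print(monitor.get_obs())
E
```

```text
pics
scene 405.44215366567823 [1.1471 0.3813 0.9416] [-0.5992 -0.4017 -0.6926]
scene key_bend [([417.6, 240.3], 0.94), ([290.5, 332.5], 0.83), ([232.7, 200.7], 0.81), ([230.2, 157.8], 0.57)]
scene key_short_tip [([260.2, 342.9], 0.62), ([222.4, 215.8], 0.54), ([208.0, 158.0], 0.51)]
scene key_sleeve [([427.2, 265.4], 0.63), ([313.4, 364.7], 0.49), ([239.9, 226.8], 0.46), ([222.4, 172.6], 0.4)]
scene rack_hole [([240.9, 235.6], 0.98), ([206.6, 288.4], 0.66)]
scene screw_socket [([347.0, 269.5], 0.69)]
scene screw_mark [([347.5, 273.2], 0.59)]
scene tin [([248.7, 313.2], 0.73), ([221.0, 214.6], 0.61)]
scene oil [([367.3, 401.4], 0.92), ([238.2, 195.3], 0.28)]
scene spare_screw [([235.3, 197.8], 0.39), ([348.1, 267.2], 0.35)]
scene offcut [([270.8, 288.3], 0.88)]
scene screwdriver [([202.2, 289.5], 0.9)]
top 479.62699116535185 [ 0.3818 -0.0843  1.4658] [ 0.0711 -0.006  -0.9975]
top key_bend [([422.3, 282.2], 0.92), ([163.5, 298.5], 0.89), ([215.4, 129.8], 0.74), ([315.6, 176.3], 0.67)]
top key_short_tip [([227.8, 114.1], 0.76), ([438.6, 270.4], 0.74), ([254.1, 127.7], 0.67), ([182.6, 28
[... 338 characters left out ...]
1.2], 0.85), ([314.1, 181.4], 0.22)]
top oil [([136.0, 121.1], 0.59)]
top spare_screw [([193.1, 191.8], 0.74), ([254.6, 237.0], 0.56)]
top offcut [([255.0, 159.1], 0.64)]
top screwdriver []
{'t': 1.2, 'q': array([ 1.2089,  0.477 ,  0.0224,  1.5554, -0.0115,  1.1093, -0.0831]), 'joint_vel': array([ 0.0015, -0.0013,  0.002 , -0.001 ,  0.0014,  0.0012, -0.001 ]), 'joint_torque': array([ -0.    , -59.6339,   1.6068, -28.1552,   0.0126,   0.0016,
        -0.    ]), 'eef_pos': array([ 0.1695, -0.6534,  0.2313]), 'tool_rot': array([0.    , 0.992 , 0.1266, 0.    ]), 'contact_force': array([-0.3956,  0.75  ,  0.0501]), 'torque': array([ 0.0107, -0.0109,  0.023 ]), 'gripper_width': 0.9963147683240908}
```

View pics/s0.png

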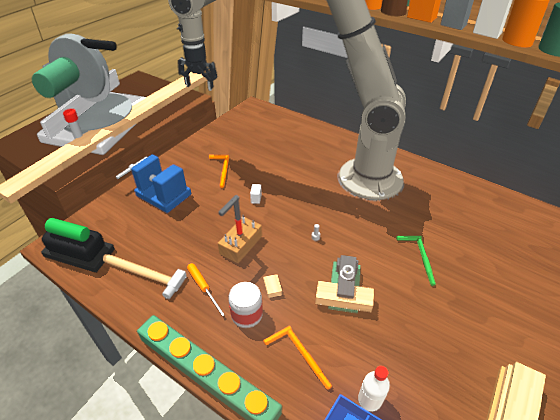

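View pics/t0.png

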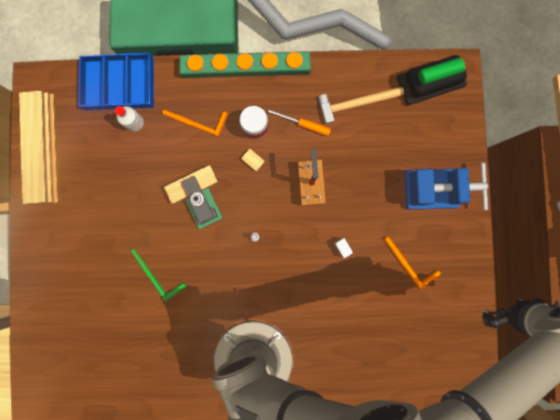

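Scene shows the dark key in the rack (bend ≈(238,200), tip ≈(222,214)), clamp screw at ≈(347,271). Top shows the bend ≈(315,180), tip ≈(313,152) and the screw head ≈(197,199). The orange and green L's are decoys. Zooming in.

Run:
```python
from h import *
np.set_printoptions(precision=4,suppress=True)
a=cams.read_camera('scene');b=cams.read_camera('top')
def c(im,x,y,w=30,h=30): return cv2.resize(im[y-h:y+h,x-w:x+w],(400,int(400*h/w)),interpolation=cv2.INTER_CUBIC)
m=np.vstack([np.hstack([c(a,238,225,40,30),c(a,347,275,40,30)]),np.hstack([c(b,312,178,40,30),c(b,197,199,40,30)])])
cv2.imwrite('pics/z0.png',m[:,:,::-1])
print('bend',atz('scene',(232.7,200.7),.195),atz('top',(315.6,176.3),.195))
print('tip',atz('scene',(222.4,215.8),.195),atz('top',(311.9,152.1),.195))
print('hole',atz('scene',(240.9,235.6),.05),atz('top',(309,178.3),.05))
print('sock',atz('scene',(347,269.5),.083),atz('top',(192.2,199.4),.083))
print('mark',atz('scene',(347.5,273.2),.083),atz('top',(191.2,190.4),.083))
```

```text
bend [ 0.5432 -0.1899  0.195 ] [ 0.5286 -0.1897  0.195 ]
tip [ 0.6045 -0.1747  0.195 ] [ 0.594 -0.182  0.195]
hole [ 0.5325 -0.1819  0.05  ] [ 0.5399 -0.1819  0.05  ]
sock [0.4916 0.1494 0.083 ] [0.4842 0.1602 0.083 ]
mark [0.5019 0.1563 0.083 ] [0.5104 0.1627 0.083 ]
```

View pics/z0.png

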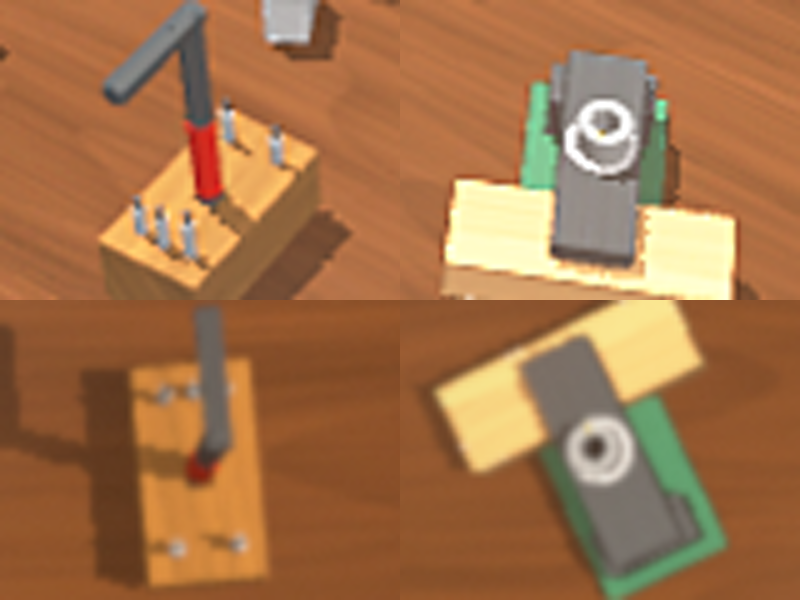

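Run:
```python
from h import *
np.set_printoptions(precision=4,suppress=True)
N=4
ims={n:np.mean([cams.read_camera(n).astype(float) for _ in range(N)],0) for n in('scene','top')}
for n,u in(('scene',(348,270)),('top',(196,198))):
    u0,v0=u;p=ims[n][v0-9:v0+10,u0-9:u0+10]
    y=np.clip(p[...,:2].mean(-1)-p[...,2]-12,0,None)  # yellowness
    rr=np.hypot(*np.mgrid[-9:10,-9:10]);y[rr>7]=0
    g=p.mean(-1)
    print(n,'gray\n',g.round().astype(int)[2:-2,2:-2],'\nyel\n',y.round().astype(int)[2:-2,2:-2])
    yy,xx=np.nonzero(y>0.4*y.max());w=y[yy,xx];m=(np.average(xx,weights=w)+u0-9,np.average(yy,weights=w)+v0-9)
    print('mark',m,atz(n,m,.083),y.max())
print('sock',atz('scene',(348.2,269.4),.083),atz('top',(196,198),.083))
print('bend',tri({'scene':(235.6,198),'top':(314.8,176.6)}),atz('scene',(235.6,198),.195),atz('top',(314.8,176.6),.195))
print('tip',atz('scene',(221.2,213.6),.195),atz('top',(312.5,152.3),.195))
print('hole',atz('scene',(239.6,234.6),.05),atz('top',(312,183),.05))
```

```text
scene gray
 [[145 144 142 142 141 140 142 141 141 140 142 144 146 149 138]
 [146 143 140 137 132 129 129 128 129 133 138 142 144 152 129]
 [146 140 133 159 210 246 255 249 242 196 143 136 142 152 127]
 [143 134 168 246 255 245 244 240 248 255 234 156 136 151 125]
 [140 143 240 255 221 166 169 144 172 245 255 235 159 148 123]
 [134 190 252 255 201 146 152 128 109 146 238 255 186 144 109]
 [166 194 247 239 171 142 154 135 109 115 233 255 218 157 108]
 [255 228 231 255 238 171 152 123  97 126 247 255 213 156 105]
 [255 200 172 243 255 236 125 142 185 240 255 247 183 145 103]
 [255 171 106 188 245 247 243 255 255 255 253 200 237 184  96]
 [255 170 109 119 151 210 233 248 242 203 161 155 204 163  92]
 [251 158 105 118 130 140 144 150 153 153 151 156 205 164 100]
 [255 255 160 114 133 143 151 155 155 157 152 188 218 134  88]
 [228 255 250 130 124 140 148 153 156 155 161 206 191 122  91]
 [131 225 255 255 220 138 144 150 150 173 206 220 144 100 105]] 
yel
 [[ 0  0  0  0  0  0  0  0  0  0  0  0  0  0  0]
 [ 0  0  0  0  0  0  0  0  0  0  0  0  0  0  0]
 [ 0  0  0  0  0  0  0  0  0  0  0  0  0
[... 2030 characters left out ...]
 1  2  3  3  3  1  0]
 [ 0  2  3  4  3  2  2  2  1  2  3  2  4  1  0]
 [ 0  2  3  4  3  3  2  2  3  3  3  2  4  3  0]
 [ 0  0  2  3  3  4  3  3  3  2  2  3  2  0  0]
 [ 0  0  0  2  3  4  4  3  3  3  4  2  0  0  0]
 [ 0  0  0  0  2  4  4  3  0  0  2  0  0  0  0]
 [ 0  0  0  0  0  0  0  2  0  0  0  0  0  0  0]]
mark (np.float64(194.14538676607643), np.float64(194.16961789375583)) [0.4992 0.1543 0.083 ] 36.875
sock [0.4895 0.1519 0.083 ] [0.488  0.1491 0.083 ]
bend (array([ 0.5289, -0.189 ,  0.1946]), np.float64(0.6630822750496179)) [ 0.5301 -0.1903  0.195 ] [ 0.5278 -0.1876  0.195 ]
tip [ 0.5999 -0.1827  0.195 ] [ 0.5934 -0.1836  0.195 ]
hole [ 0.5315 -0.1877  0.05  ] [ 0.5256 -0.1904  0.05  ]
```

```bash
cat >> h.py <<'E'
def down(psi,pitch=0):
    "tool x at yaw psi deg, tool down, then tipped by pitch deg towards -x of the tool"
    c,s=np.cos(np.radians(psi)),np.sin(np.radians(psi))
    return R.from_matrix(np.array([[c,s,0],[s,-c,0],[0,0,-1]]))*R.from_euler('y',-pitch,degrees=True)
def step(pos,Rt):
    o=monitor.get_obs();r=rot();d=r.inv().apply(np.asarray(pos)-o['eef_pos'])/.2;w=(r.inv()*Rt).as_rotvec()/np.pi
    print('shift',d.round(4),'turn',w.round(4),'rows>=',np.ceil(max(np.linalg.norm(d)*200/41.7,np.linalg.norm(w)*180/7.16)))
def st():
    o=monitor.get_obs();r=rot()
    print('t',round(o['t'],2),'q',o['q'].round(3),'p',o['eef_pos'].round(4),'F',o['contact_force'].round(1),'T',o['torque'].round(2),'w',round(o['gripper_width'],3),'\nR',r.as_matrix().round(3).tolist())
E
python3 - <<'E'
from h import *
for v in((347.9,269.1),(346.8,271.26)): print(atz('scene',v,.083))
print(atz('top',(195.5,198),.083))
step([.169,-.653,.231],down(100)); step([.29,-.45,.38],down(90))
E
```

```text
[0.48904852 0.15077131 0.083     ]
[0.49717901 0.15174278 0.083     ]
[0.48801697 0.15052075 0.083     ]
shift [-0.0019 -0.0024  0.0014] turn [-0.     -0.     -0.4748] rows>= 12.0
shift [ 0.8385 -0.8331 -0.7436] turn [-0.     -0.     -0.4192] rows>= 11.0
```

Request:
jog_arm(plan=[{"x": 0.4, "y": -0.4, "z": -0.74, "wz": -0.2}, {"x": 0.84, "y": -0.83, "z": -0.74, "wz": -0.42}, {"x": 0.84, "y": -0.83, "z": -0.74, "wz": -0.42}, {"x": 0.84, "y": -0.83, "z": -0.74, "wz": -0.42}, {"x": 0.84, "y": -0.83, "z": -0.74, "wz": -0.42}, {"x": 0.84, "y": -0.83, "z": -0.74, "wz": -0.42}, {"x": 0.84, "y": -0.83, "z": -0.74, "wz": -0.42}, {"x": 0.84, "y": -0.83, "z": -0.74, "wz": -0.42}, {"x": 0.84, "y": -0.83, "z": -0.74, "wz": -0.42}, {"x": 0.84, "y": -0.83, "z": -0.74, "wz": -0.42}, {"x": 0.84, "y": -0.83, "z": -0.74, "wz": -0.42}, {"x": 0.84, "y": -0.83, "z": -0.74, "wz": -0.42}], hand=1)

```text
invalid input at $.plan[0]: expected keys x, y, z, wx, wy, wz
```

Run:
```python
from h import *
st(); step([.42,-.28,.38],down(172))
```

```text
t 1.7 q [ 1.209  0.477  0.022  1.555 -0.011  1.109 -0.083] p [ 0.1695 -0.6534  0.2313] F [-0.  -0.5 -0.5] T [ 0.01 -0.02 -0.04] w 1.001 
R [[0.968, 0.251, -0.0], [0.251, -0.968, 0.0], [-0.0, -0.0, -1.0]]
shift [ 1.6811 -1.4927 -0.7435] turn [-0.     -0.     -0.8748] rows>= 22.0
```

All keys are needed in each row.

Request:
jog_arm(plan=[{"x": 0.4, "y": -0.4, "z": -0.74, "wx": 0, "wy": 0, "wz": -0.2}, {"x": 0.84, "y": -0.83, "z": -0.74, "wx": 0, "wy": 0, "wz": -0.42}, {"x": 0.84, "y": -0.83, "z": -0.74, "wx": 0, "wy": 0, "wz": -0.42}, {"x": 0.84, "y": -0.83, "z": -0.74, "wx": 0, "wy": 0, "wz": -0.42}, {"x": 0.84, "y": -0.83, "z": -0.74, "wx": 0, "wy": 0, "wz": -0.42}, {"x": 0.84, "y": -0.83, "z": -0.74, "wx": 0, "wy": 0, "wz": -0.42}, {"x": 0.84, "y": -0.83, "z": -0.74, "wx": 0, "wy": 0, "wz": -0.42}, {"x": 0.84, "y": -0.83, "z": -0.74, "wx": 0, "wy": 0, "wz": -0.42}, {"x": 0.84, "y": -0.83, "z": -0.74, "wx": 0, "wy": 0, "wz": -0.42}, {"x": 0.84, "y": -0.83, "z": -0.74, "wx": 0, "wy": 0, "wz": -0.42}, {"x": 0.84, "y": -0.83, "z": -0.74, "wx": 0, "wy": 0, "wz": -0.42}, {"x": 0.84, "y": -0.83, "z": -0.74, "wx": 0, "wy": 0, "wz": -0.42}], hand=1)

```text
t: 2.7
eef_pos: [0.2904, -0.4505, 0.3795]
tool_rot: [0.0, 0.705, 0.709, -0.0]
contact_force: [-0.1, -0.2, -0.3]
gripper_width: 0.998
```

Run:
```python
from h import *
st(); step([.40,-.26,.38],down(172))
```

```text
t 2.7 q [ 1.108  0.152 -0.258  1.669  0.04   1.325  0.848] p [ 0.2904 -0.4505  0.3795] F [-0.1 -0.2 -0.3] T [ 0.01 -0.06 -0.03] w 0.998 
R [[-0.005, 1.0, 0.0], [1.0, 0.005, -0.0], [-0.0, 0.0, -1.0]]
shift [ 0.9496  0.5528 -0.0029] turn [-0.00e+00  1.00e-04 -4.54e-01] rows>= 12.0
```

Request:
jog_arm(plan=[{"x": 0.5, "y": 0.3, "z": 0, "wx": 0, "wy": 0, "wz": -0.24}, {"x": 0.95, "y": 0.55, "z": 0, "wx": 0, "wy": 0, "wz": -0.45}, {"x": 0.95, "y": 0.55, "z": 0, "wx": 0, "wy": 0, "wz": -0.45}, {"x": 0.95, "y": 0.55, "z": 0, "wx": 0, "wy": 0, "wz": -0.45}, {"x": 0.95, "y": 0.55, "z": 0, "wx": 0, "wy": 0, "wz": -0.45}, {"x": 0.95, "y": 0.55, "z": 0, "wx": 0, "wy": 0, "wz": -0.45}, {"x": 0.95, "y": 0.55, "z": 0, "wx": 0, "wy": 0, "wz": -0.45}, {"x": 0.95, "y": 0.55, "z": 0, "wx": 0, "wy": 0, "wz": -0.45}, {"x": 0.95, "y": 0.55, "z": 0, "wx": 0, "wy": 0, "wz": -0.45}, {"x": 0.95, "y": 0.55, "z": 0, "wx": 0, "wy": 0, "wz": -0.45}, {"x": 0.95, "y": 0.55, "z": 0, "wx": 0, "wy": 0, "wz": -0.45}, {"x": 0.95, "y": 0.55, "z": 0, "wx": 0, "wy": 0, "wz": -0.45}])

```text
t: 3.7
eef_pos: [0.3994, -0.2599, 0.3795]
tool_rot: [0.0, 0.074, 0.997, -0.0]
contact_force: [0.1, -0.0, -0.6]
gripper_width: 0.997
```

Run:
```python
from h import *
st(); step([.55,-.188,.36],down(185,80))
step([.50,-.188,.36],down(185,40))
```

```text
t 3.7 q [ 0.936  0.061 -0.51   1.775  0.031  1.313  1.841] p [ 0.3994 -0.2599  0.3795] F [ 0.1 -0.  -0.6] T [0.01 0.06 0.04] w 0.997 
R [[-0.989, 0.148, 0.0], [0.148, 0.989, -0.0], [-0.0, -0.0, -1.0]]
shift [-0.6914  0.4674  0.0975] turn [-0.0525 -0.4422 -0.0624] rows>= 12.0
shift [-0.4441  0.4303  0.0975] turn [-0.0263 -0.2211 -0.072 ] rows>= 6.0
```

Request:
jog_arm(plan=[{"x": -0.44, "y": 0.43, "z": 0, "wx": -0.03, "wy": -0.22, "wz": -0.07}, {"x": -0.44, "y": 0.43, "z": 0, "wx": -0.03, "wy": -0.22, "wz": -0.07}, {"x": -0.44, "y": 0.43, "z": 0.0, "wx": -0.03, "wy": -0.22, "wz": -0.07}, {"x": -0.69, "y": 0.47, "z": 0, "wx": -0.05, "wy": -0.44, "wz": -0.06}, {"x": -0.69, "y": 0.47, "z": 0, "wx": -0.05, "wy": -0.44, "wz": -0.06}, {"x": -0.69, "y": 0.47, "z": 0, "wx": -0.05, "wy": -0.44, "wz": -0.06}, {"x": -0.69, "y": 0.47, "z": 0, "wx": -0.05, "wy": -0.44, "wz": -0.06}, {"x": -0.69, "y": 0.47, "z": 0, "wx": -0.05, "wy": -0.44, "wz": -0.06}, {"x": -0.69, "y": 0.47, "z": 0, "wx": -0.05, "wy": -0.44, "wz": -0.06}, {"x": -0.69, "y": 0.47, "z": 0, "wx": -0.05, "wy": -0.44, "wz": -0.06}, {"x": -0.69, "y": 0.47, "z": 0, "wx": -0.05, "wy": -0.44, "wz": -0.06}, {"x": -0.69, "y": 0.47, "z": 0, "wx": -0.05, "wy": -0.44, "wz": -0.06}])

```text
t: 4.7
eef_pos: [0.5516, -0.1564, 0.4143]
tool_rot: [0.447, -0.001, 0.894, 0.023]
contact_force: [0.4, 0.6, 2.2]
gripper_width: 0.997
```

Run:
```python
from h import *
st(); 
for p in(80,60):
  a=np.array([.529+.019*np.sin(np.radians(p)),-.189,.150-.019*np.cos(np.radians(p))]);step(a,down(185,p))
```

```text
t 4.7 q [ 0.891 -0.151 -0.475  2.176 -1.137  0.463  2.854] p [ 0.5516 -0.1564  0.4143] F [0.4 0.6 2.2] T [-0.02  0.67  0.04] w 0.997 
R [[-0.601, -0.022, 0.799], [0.02, 0.999, 0.042], [-0.799, 0.041, -0.6]]
shift [ 1.0778 -0.2175  0.7802] turn [-0.0141 -0.1489 -0.0205] rows>= 7.0
shift [ 1.1094 -0.2185  0.7898] turn [-0.0102 -0.0379 -0.0224] rows>= 7.0
```

Run:
```python
from h import *
for m in(bot,monitor): print([ (a) for a in dir(m) if not a.startswith('_')])
# orientation model: R = Rz(b) * prod Rot(axis_i, s_i q_i) * Rtool, alternating z,y
import itertools
Q=np.array([[1.2089,.477,.0224,1.5554,-.0115,1.1093,-.0831],[1.108,.152,-.258,1.669,.04,1.325,.848],[.936,.061,-.51,1.775,.031,1.313,1.841],[.891,-.151,-.475,2.176,-1.137,.463,2.854]])
M=[[[.968,.251,0],[.251,-.968,0],[0,0,-1]],[[-.005,1,0],[1,.005,0],[0,0,-1]],[[-.989,.148,0],[.148,.989,0],[0,0,-1]],[[-.601,-.022,.799],[.02,.999,.042],[-.799,.041,-.6]]]
M=R.from_matrix(M)
ax=['z','y','z','y','z','y','z'];res=[]
for s in itertools.product([1,-1],repeat=7):
    A=[]
    for q in Q:
        r=R.identity()
        for a,si,qi in zip(ax,s,q): r=r*R.from_euler(a,si*qi)
        A.append(r)
    # M_i = B*A_i*C ; C,B unknown
    def f(p):
        B=R.from_euler('z',p[0]);C=R.from_rotvec(p[1:4])
        return np.concatenate([((B*a*C).inv()*m).as_rotvec() for a,m in zip(A,M)])
    best=min((least_squares(f,x0) for x0 in([0,0,0,0],[0,3.1,0,0],[3,0,3.1,0],[1.5,2.2,2.2,0])),key=lambda z:z.cost)
    res.append((best.cost,s,best.x.round(3)))
res.sort(key=lambda z:z[0])
for r in res[:4]:print(r)
```

```text
['PlanningError', 'grasp_offset', 'hand_in']
['get_obs']
(np.float64(7.834650063469517e-07), (-1, 1, -1, 1, -1, 1, -1), array([ 1.000e-03, -0.000e+00,  0.000e+00,  1.572e+00]))
(np.float64(7.834650063470299e-07), (-1, -1, -1, -1, -1, -1, -1), array([ 3.142,  0.   ,  0.   , -1.57 ]))
(np.float64(0.1207030957479092), (1, -1, -1, -1, -1, -1, -1), array([ 1.167, -0.028,  0.032, -1.454]))
(np.float64(0.12070309574791926), (1, 1, -1, 1, -1, 1, -1), array([ 4.308,  0.089,  0.079, -4.594]))
```

```bash
cat >> h.py <<'E'
SG=np.array([-1,1,-1,1,-1,1,-1]);AX='zyzyzyz'
LO=np.array([-2.96,-.34,-1.41,.24,-1.37,.17,-2.96]);HI=np.array([2.96,2.1,1.46,2.44,4.51,1.92,2.96])
def fk(q,L):
    # L: h, L1, L2, L3, then offsets
    r=R.identity();p=np.array([0,0,L[0]])
    offs={2:[L[4],0,L[1]],4:[L[5],0,L[2]],6:[L[6],0,L[3]]}
    for i in range(7):
        r=r*R.from_euler(AX[i],SG[i]*q[i])
        if i==2: p=p+r.apply([L[4],0,L[1]])
        if i==4: p=p+r.apply([L[5],0,L[2]])
        if i==5: p=p+r.apply([L[6],0,0])
    p=p+r.apply([0,0,L[3]]);return p,r*R.from_euler('z',np.pi/2)
E
python3 - <<'E'
from h import *
Q=np.array([[1.2089,.477,.0224,1.5554,-.0115,1.1093,-.0831],[1.108,.152,-.258,1.669,.04,1.325,.848],[.936,.061,-.51,1.775,.031,1.313,1.841],[.891,-.151,-.475,2.176,-1.137,.463,2.854]])
P=np.array([[.1695,-.6534,.2313],[.2904,-.4505,.3795],[.3994,-.2599,.3795],[.5516,-.1564,.4143]])
for m in([1]*4+[0]*3,[1]*7):
    m=np.array(m,float);f=lambda x:np.concatenate([fk(q,x*m)[0]-p for q,p in zip(Q,P)])
    s=least_squares(f,[.3,.4,.4,.3,0,0,0]);print((s.x*m).round(4),np.abs(s.fun).max())
E
```

```text
[0.2572 0.5349 0.4707 0.2873 0.     0.     0.    ] 0.056760890317311075
[ 0.2033  0.5687  0.3896  0.3446  0.0261 -0.0574 -0.0224] 0.061782282559880025
```

Run:
```python
from h import *
np.set_printoptions(precision=3,suppress=True)
Q=np.array([[1.2089,.477,.0224,1.5554,-.0115,1.1093,-.0831],[1.108,.152,-.258,1.669,.04,1.325,.848],[.936,.061,-.51,1.775,.031,1.313,1.841],[.891,-.151,-.475,2.176,-1.137,.463,2.854]])
P=np.array([[.1695,-.6534,.2313],[.2904,-.4505,.3795],[.3994,-.2599,.3795],[.5516,-.1564,.4143]])
# p = h*z + sum_i R_i o_i ; candidate unknowns: after q1 (x,y), after q3 (x,y,z), after q5, after q7 z + after q6 x,y
rows=[]
for q in Q:
    r=R.identity();c=[np.array([[0],[0],[1.]])]
    for i in range(7):
        r=r*R.from_euler(AX[i],SG[i]*q[i]);m=r.as_matrix()
        if i==0:c.append(m[:,:2])
        if i in(2,4):c.append(m)
        if i==5:c.append(m[:,:2])
        if i==6:c.append(m[:,2:])
    rows.append(np.hstack(c))
A=np.vstack(rows);b=P.ravel()
lab='h x1 y1 x3 y3 z3 x5 y5 z5 x6 y6 z7'.split()
w=np.array([.3,3,3,3,3,.3,3,3,.3,3,3,.3])
for lam in(.03,.01,.003,.001):
    x=np.linalg.lstsq(np.vstack([A,lam*np.diag(w)]),np.r_[b,np.zeros(12)],rcond=None)[0];print(lam,dict(zip(lab,x.round(3))),np.abs(A@x-b).max())
```

```text
0.03 {'h': np.float64(0.29), 'x1': np.float64(0.001), 'y1': np.float64(-0.029), 'x3': np.float64(0.008), 'y3': np.float64(-0.021), 'z3': np.float64(0.54), 'x5': np.float64(-0.003), 'y5': np.float64(-0.006), 'z5': np.float64(0.452), 'x6': np.float64(-0.009), 'y6': np.float64(-0.006), 'z7': np.float64(0.337)} 0.00044061248201393566
0.01 {'h': np.float64(0.29), 'x1': np.float64(0.001), 'y1': np.float64(-0.031), 'x3': np.float64(0.005), 'y3': np.float64(-0.025), 'z3': np.float64(0.54), 'x5': np.float64(-0.002), 'y5': np.float64(-0.003), 'z5': np.float64(0.462), 'x6': np.float64(-0.005), 'y6': np.float64(-0.003), 'z7': np.float64(0.332)} 0.00020507108479900227
0.003 {'h': np.float64(0.288), 'x1': np.float64(0.001), 'y1': np.float64(-0.03), 'x3': np.float64(0.002), 'y3': np.float64(-0.029), 'z3': np.float64(0.541), 'x5': np.float64(-0.001), 'y5': np.float64(-0.001), 'z5': np.float64(0.468), 'x6': np.float64(-0.002), 'y6': np.float64(-0.001), 'z7': np.float64(0.329)} 3.3551706903167666e-05
0.001 {'h': np.float64(0.288), 'x1': np.float64(0.001), 'y1': np.float64(-0.03), 'x3': np.float64(0.001), 'y3': np.float64(-0.03), 'z3': np.float64(0.541), 'x5': np.float64(-0.001), 'y5': np.float64(-0.001), 'z5': np.float64(0.469), 'x6': np.float64(-0.001), 'y6': np.float64(-0.001), 'z7': np.float64(0.328)} 3.0546277241860764e-05
```

```bash
cat >> h.py <<'E'
def FK(q):
    r=R.identity();p=np.array([0,0,.288])
    for i in range(7):
        r=r*R.from_euler(AX[i],SG[i]*q[i])
        if i==0:p=p+r.apply([0,-.03,0])
        if i==2:p=p+r.apply([.001,-.03,.541])
        if i==4:p=p+r.apply([0,0,.469])
    return p+r.apply([0,0,.328]),r*R.from_euler('z',np.pi/2)
def ik(p,Rt,q0,m=.04,reg=1e-3):
    lo,hi=LO+m,HI-m
    def f(q):
        a,b=FK(q);return np.r_[(a-p)*10,(Rt.inv()*b).as_rotvec()*3,reg*(q-q0)]
    s=least_squares(f,np.clip(q0,lo+1e-3,hi-1e-3),bounds=(lo,hi),max_nfev=60);e=np.abs(s.fun[:6]).max();return s.x,e
KB=np.array([.529,-.189,.195]);SK=np.array([.4886,.1506,.083])
def grasp_pose(phi,A,g=.045,dz=0):
    "tool gripping the standing key g below the bend; A: tool x up"
    Rt=down(185,phi)
    if A:Rt=Rt*R.from_euler('z',180,degrees=True)
    return KB+[0,0,dz-g]+Rt.apply([0,0,.019]),Rt
def ins_pose(phi,A,th,g=.045,dz=0):
    Rt=down(th,phi-90)
    if A:Rt=Rt*R.from_euler('z',180,degrees=True)
    t=np.radians(th);b=SK+[0,0,.052+dz];return b+g*np.array([np.cos(t),np.sin(t),0])+Rt.apply([0,0,.019]),Rt
E
cat > s1.py <<'E'
from h import *
np.set_printoptions(precision=2,suppress=True)
rng=np.random.default_rng(0)
S=[rng.uniform(LO,HI) for _ in range(30)]
def sols(p,Rt):
    out=[]
    for q0 in S:
        q,e=ik(p,Rt,q0,.05,1e-4)
        if e<4e-3 and not any(np.abs(q-o).max()<.6 for o in out): out.append(q)
    return out
for phi in(80,70,60,50,40,30):
  for A in(0,1):
    g=sols(*grasp_pose(phi,A))
    print(phi,'A' if A else 'B','grasp',len(g),*[x for x in g[:3]])
    if g: print('   ins',{th:len(sols(*ins_pose(phi,A,th,dz=.03))) for th in(75,135,15)})
E
time python3 s1.py
```

```text
80 B grasp 0
80 A grasp 0
70 B grasp 0
70 A grasp 0
60 B grasp 0
60 A grasp 0
50 B grasp 2 [ 1.05  0.45 -0.68  2.39  3.61  0.4  -1.47] [ 1.53  0.85 -1.35  2.37  2.36  0.42  0.01]
   ins {75: 3, 135: 3, 15: 2}
50 A grasp 2 [ 1.48  0.76 -1.26  2.37  2.56  0.36  2.91] [ 1.05  0.45 -0.68  2.39  3.62  0.4   1.67]
   ins {75: 4, 135: 3, 15: 2}
40 B grasp 2 [ 1.38  0.6  -1.18  2.29  1.88  0.22  0.3 ] [-0.42  0.55  1.04  2.39  4.38  0.81 -2.51]
   ins {75: 3, 135: 3, 15: 0}
40 A grasp 3 [ 1.48  0.76 -1.36  2.29  1.74  0.4  -2.63] [-0.42  0.55  1.05  2.39  4.38  0.82  0.63] [ 0.72  0.33 -0.36  2.33  4.16  0.23  1.01]
   ins {75: 2, 135: 2, 15: 0}
30 B grasp 1 [ 1.17  0.46 -0.97  2.2   0.78  0.23  1.28]
   ins {75: 3, 135: 3, 15: 0}
30 A grasp 2 [ 1.41  0.71 -1.35  2.19  1.25  0.52 -2.23] [ 0.03  0.31  0.37  2.27 -1.3   0.34  0.08]
   ins {75: 3, 135: 3, 15: 0}
real	2m1.102s
user	1m59.906s
sys	0m0.195s
```

```bash
cat > s2.py <<'E'
from h import *
np.set_printoptions(precision=2,suppress=True)
rng=np.random.default_rng(1)
def best(p,Rt,c,n=8,sd=.4):
    b=None
    for k in range(n):
        q,e=ik(p,Rt,c+rng.normal(0,sd if k else 0,7),.06,2e-2)
        if e<2e-2:
            q,e=ik(p,Rt,q,.05,1e-4)
            if e<4e-3:
                mar=np.min(np.minimum(q-LO,HI-q))
                if b is None or mar>b[0]: b=(mar,q)
    return b
c=np.array([1.35,.6,-1.1,2.3,1.8,.3,.4])
for phi in(35,40,45,50):
    for dz in(0,.1):
        b=best(*grasp_pose(phi,0,.04,dz),c);print('g',phi,dz,b)
    for th in(75,135):
        if b: print('  i',th,best(*ins_pose(phi,0,th,.04,.03),np.array([.6,.4,-.6,2,.5,1.2,.5])))
E
time python3 s2.py
```

```text
g 35 0 (np.float64(0.14236582088229333), array([ 1.4 ,  0.63, -1.27,  2.24,  1.38,  0.34,  0.78]))
g 35 0.1 (np.float64(0.05997575882848882), array([ 1.55,  0.38, -1.35,  2.15,  0.43,  0.35,  1.62]))
  i 75 (np.float64(0.18231364775986306), array([ 0.85,  0.75, -1.08,  2.21, -0.9 ,  0.35,  0.58]))
  i 135 (np.float64(0.6072011062500413), array([ 0.33,  0.76, -0.6 ,  1.75, -0.4 ,  1.31,  0.76]))
g 40 0 (np.float64(0.11928658030375083), array([ 1.45,  0.67, -1.29,  2.28,  1.74,  0.31,  0.47]))
g 40 0.1 None
g 45 0 (np.float64(0.11254903519028847), array([ 1.48,  0.71, -1.29,  2.33,  2.15,  0.31,  0.11]))
g 45 0.1 None
g 50 0 (np.float64(0.07242188857494414), array([ 1.47,  0.71, -1.23,  2.37,  2.66,  0.33, -0.35]))
g 50 0.1 (np.float64(0.0585111919600578), array([ 1.36,  0.25, -0.99,  2.31,  4.38,  0.23, -2.33]))
  i 75 (np.float64(0.25311023165503466), array([ 0.27,  0.39, -0.47,  2.19, -1.04,  0.54,  0.49]))
  i 135 (np.float64(0.5648325124010387), array([ 0.44,  0.71, -0.85,  1.81, -0.13,  1.14,  0.5 ]))
real	0m11.615s
user	0m11.559s
sys	0m0.235s
```

```bash
cat > s3.py <<'E'
from h import *
np.set_printoptions(precision=2,suppress=True)
rng=np.random.default_rng(2)
S=[rng.uniform(LO,HI)*.7+.3*(LO+HI)/2 for _ in range(8)]
def best(p,Rt):
    b=(0,None)
    for q0 in S:
        q,e=ik(p,Rt,q0,.1,1e-3)
        if e<2e-2:
            mar=np.min(np.minimum(q-LO,HI-q)/(HI-LO))
            if mar>b[0]: b=(mar,q)
    return round(b[0],3),b[1]
for phi in(0,15,30):
    for dz in(0,.1): print('g',phi,dz,best(*grasp_pose(phi,0,.03,dz)))
    for th in(15,75,135,195,255,315): print('  i',phi,th,best(*ins_pose(phi,0,th,.03,.03)),flush=True)
E
time python3 s3.py
```

```text
g 0 0 (np.float64(0.234), array([ 0.75,  0.48, -0.67,  1.87,  0.37,  0.92,  1.57]))
g 0 0.1 (np.float64(0.21), array([ 0.69,  0.33, -0.56,  1.78,  0.2 ,  1.08,  1.72]))
  i 0 15 (0, None)
  i 0 75 (np.float64(0.023), array([ 0.98,  1.23, -1.02,  2.19, -1.23,  0.67,  1.31]))
  i 0 135 (np.float64(0.146), array([ 0.46,  1.16, -0.74,  1.59, -0.51,  1.62,  0.76]))
  i 0 195 (0, None)
  i 0 255 (np.float64(0.086), array([-1.09,  1.13,  0.56,  1.62,  0.43,  1.77,  2.21]))
  i 0 315 (np.float64(0.115), array([-0.89,  0.88, -0.14,  2.19,  1.39,  1.69,  1.63]))
g 15 0 (np.float64(0.182), array([ 0.87,  0.39, -0.7 ,  2.04,  0.31,  0.57,  1.66]))
g 15 0.1 (np.float64(0.159), array([ 0.34,  0.18, -0.06,  1.97, -0.12,  0.75,  2.02]))
  i 15 15 (0, None)
  i 15 75 (np.float64(0.042), array([ 1.  ,  1.07, -1.12,  2.22, -1.13,  0.45,  1.05]))
  i 15 135 (np.float64(0.141), array([ 0.33,  0.94, -0.54,  1.65, -0.54,  1.55,  0.86]))
  i 15 195 (0, None)
  i 15 255 (np.float64(0.138), array([-1.02,  0.95,  0.45,  1.67,  0.4 ,  1.66,  2.14]))
  i 15 315 (np.float64(0.102), array([-0.8 ,  0.7 , -0.22,  2.22,  1.37,  1.5 ,  1.78]))
g 30 0 (np.float64(0.09), array([ 1.3 ,  0.51, -1.14,  2.18,  0.89,  0.33,  1.19]))
g 30 0.1 (np.float64(0.113), array([ 0.76,  0.13, -0.43,  2.12, -0.37,  0.45,  2.29]))
  i 30 15 (0, None)
  i 30 75 (np.float64(0.084), array([ 0.94,  0.86, -1.15,  2.22, -0.87,  0.34,  0.63]))
  i 30 135 (np.float64(0.142), array([ 0.2 ,  0.77, -0.38,  1.72, -0.54,  1.43,  0.9 ]))
  i 30 195 (0, None)
  i 30 255 (np.float64(0.151), array([-0.64,  0.75, -0.08,  1.7 ,  0.55,  1.66,  1.91]))
  i 30 315 (np.float64(0.102), array([-0.66,  0.54, -0.3 ,  2.22,  1.3 ,  1.28,  1.97]))
real	0m31.584s
user	0m31.585s
sys	0m0.137s
```

Run:
```python
from h import *
p,Rt=grasp_pose(20,0,.03,.1);print(p);step(p,Rt)
```

```text
[ 0.53547365 -0.18843363  0.24714584]
shift [ 0.7133 -0.1927  0.4302] turn [-0.0019  0.1842 -0.0249] rows>= 5.0
```

Request:
jog_arm(plan=[{"x": 0, "y": 0, "z": 0, "wx": 0, "wy": 0.08, "wz": -0.01}, {"x": 0.2, "y": -0.1, "z": 0, "wx": 0, "wy": 0.12, "wz": -0.02}, {"x": 0.4, "y": -0.19, "z": 0.1, "wx": 0, "wy": 0.184, "wz": -0.025}, {"x": 0.6, "y": -0.193, "z": 0.3, "wx": 0, "wy": 0.184, "wz": -0.025}, {"x": 0.713, "y": -0.193, "z": 0.43, "wx": -0.002, "wy": 0.184, "wz": -0.025}, {"x": 0.713, "y": -0.193, "z": 0.43, "wx": -0.002, "wy": 0.184, "wz": -0.025}, {"x": 0.713, "y": -0.193, "z": 0.43, "wx": -0.002, "wy": 0.184, "wz": -0.025}, {"x": 0.713, "y": -0.193, "z": 0.43, "wx": -0.002, "wy": 0.184, "wz": -0.025}])

```text
t: 5.37
eef_pos: [0.5355, -0.1872, 0.2441]
tool_rot: [0.172, -0.043, 0.984, 0.01]
contact_force: [-0.3, -0.3, 0.2]
gripper_width: 0.997
```

Run:
```python
from h import *
np.set_printoptions(precision=4,suppress=True)
st();p,Rt=grasp_pose(20,0,.03,.1);step(p,Rt);p,Rt=grasp_pose(20,0,.03,.0);step(p,Rt)
for n in('scene','top'):
    cams.read_camera(n)
    for t in('key_bend','key_short_tip'):print(n,t,[(np.round(x['location'],1).tolist(),round(x['confidence'],2)) for x in finder.place_of(n,t)])
a=cams.read_camera('scene');b=cams.read_camera('top')
c=lambda im,x,y:cv2.resize(im[y-50:y+50,x-50:x+50],(400,400),interpolation=cv2.INTER_CUBIC)
cv2.imwrite('pics/g0.png',np.hstack([c(a,232,205),c(b,312,175)])[:,:,::-1])
```

```text
t 5.37 q [ 0.873  0.2   -0.635  2.003 -0.007  0.653  1.93 ] p [ 0.5355 -0.1872  0.2441] F [-0.3 -0.3  0.2] T [0.02 0.4  0.04] w 0.997 
R [[-0.937, -0.088, 0.337], [-0.081, 0.996, 0.034], [-0.339, 0.005, -0.941]]
shift [-0.0047 -0.006  -0.0147] turn [ 0.0015 -0.0011 -0.0004] rows>= 1.0
shift [ 0.1647 -0.0084  0.4557] turn [ 0.0015 -0.0011 -0.0004] rows>= 3.0
scene key_bend [([287.2, 330.5], 0.92), ([234.8, 200.8], 0.53), ([227.1, 157.5], 0.4), ([203.4, 291.2], 0.29)]
scene key_short_tip [([396.8, 240.2], 0.9), ([264.3, 343.8], 0.88), ([220.8, 214.5], 0.6)]
top key_bend [([213.5, 131.4], 0.96), ([418.7, 284.1], 0.85), ([165.8, 296.3], 0.82), ([312.0, 151.2], 0.53), ([315.6, 177.3], 0.51)]
top key_short_tip [([224.3, 113.4], 0.72), ([439.2, 271.9], 0.64), ([181.7, 285.7], 0.62), ([312.9, 151.1], 0.4)]
```

View pics/g0.png

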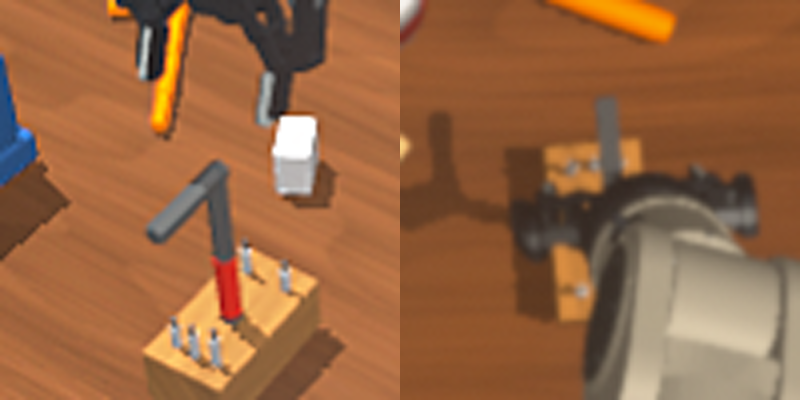

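The key sits between the open fingers in both views (bend ≈(235,199) scene crop mid-left; bar at ≈(312,155) top). Descend and grip.

Request:
jog_arm(plan=[{"x": 0.06, "y": -0.008, "z": 0.15, "wx": 0, "wy": 0, "wz": 0}, {"x": 0.11, "y": -0.008, "z": 0.3, "wx": 0, "wy": 0, "wz": 0}, {"x": 0.165, "y": -0.008, "z": 0.456, "wx": 0, "wy": 0, "wz": 0}, {"x": 0.165, "y": -0.008, "z": 0.456, "wx": 0, "wy": 0, "wz": 0}, {"x": 0.165, "y": -0.008, "z": 0.456, "wx": 0, "wy": 0, "wz": 0}, {"x": 0.165, "y": -0.008, "z": 0.456, "wx": 0, "wy": 0, "wz": 0}])

```text
t: 6.27
eef_pos: [0.5371, -0.191, 0.1535]
tool_rot: [0.176, -0.043, 0.983, 0.006]
contact_force: [0.6, -0.5, 0.4]
gripper_width: 1.001
```

Request:
jog_arm(plan=[{"x": 0, "y": 0, "z": 0, "wx": 0, "wy": 0, "wz": 0}, {"x": 0, "y": 0, "z": 0, "wx": 0, "wy": 0, "wz": 0}, {"x": 0, "y": 0, "z": 0, "wx": 0, "wy": 0, "wz": 0}, {"x": 0, "y": 0, "z": 0, "wx": 0, "wy": 0, "wz": 0}, {"x": 0, "y": 0, "z": 0, "wx": 0, "wy": 0, "wz": 0}, {"x": 0, "y": 0, "z": 0, "wx": 0, "wy": 0, "wz": 0}, {"x": 0, "y": 0, "z": 0, "wx": 0, "wy": 0, "wz": 0}, {"x": 0, "y": 0, "z": 0, "wx": 0, "wy": 0, "wz": 0}], hand=-1, grip_force=70)

```text
t: 6.93
eef_pos: [0.5374, -0.1904, 0.1538]
tool_rot: [0.176, -0.043, 0.983, 0.006]
contact_force: [-1.0, 1.9, 5.5]
gripper_width: 0.151
```

Run:
```python
from h import *
st();print((rot().inv().apply([0,0,.09])/.2).round(3))
```

```text
t 6.93 q [ 0.796  0.325 -0.571  2.097  0.121  0.437  1.835] p [ 0.5374 -0.1904  0.1538] F [-1.   1.9  5.5] T [0.91 0.46 0.17] w 0.151 
R [[-0.934, -0.086, 0.346], [-0.082, 0.996, 0.028], [-0.347, -0.002, -0.938]]
[-0.156 -0.001 -0.422]
```

Request:
jog_arm(plan=[{"x": -0.04, "y": 0, "z": -0.1, "wx": 0, "wy": 0, "wz": 0}, {"x": -0.08, "y": 0, "z": -0.21, "wx": 0, "wy": 0, "wz": 0}, {"x": -0.12, "y": 0, "z": -0.32, "wx": 0, "wy": 0, "wz": 0}, {"x": -0.156, "y": -0.001, "z": -0.422, "wx": 0, "wy": 0, "wz": 0}, {"x": -0.235, "y": -0.001, "z": -0.635, "wx": 0, "wy": 0, "wz": 0}, {"x": -0.235, "y": -0.001, "z": -0.635, "wx": 0, "wy": 0, "wz": 0}, {"x": -0.235, "y": -0.001, "z": -0.635, "wx": 0, "wy": 0, "wz": 0}, {"x": -0.235, "y": -0.001, "z": -0.635, "wx": 0, "wy": 0, "wz": 0}])

```text
t: 7.6
eef_pos: [0.5363, -0.1905, 0.2879]
tool_rot: [0.175, -0.043, 0.984, 0.007]
contact_force: [-0.3, -0.6, -3.7]
gripper_width: 0.148
```

Run:
```python
from h import *
np.set_printoptions(precision=4,suppress=True)
st()
o=monitor.get_obs();g0=o['eef_pos']-rot().apply([0,0,.019]);print('grasp pt',g0)
a=cams.read_camera('scene');b=cams.read_camera('top')
print(proj('scene',g0),proj('top',g0))
for n in('scene','top'):
    u,v=proj(n,g0)[0].astype(int)
    for t in('key_bend','key_short_tip','key_sleeve'):print(n,t,[(np.round(x['location'],1).tolist(),round(x['confidence'],2)) for x in finder.place_of(n,t) if np.hypot(x['location'][0]-u,x['location'][1]-v)<80])
def c(n,im):
    u,v=proj(n,g0)[0].astype(int);print(n,'crop origin',u-50,v-50);return cv2.resize(im[v-50:v+50,u-50:u+50],(400,400),interpolation=cv2.INTER_CUBIC)
cv2.imwrite('pics/l0.png',np.hstack([c('scene',a),c('top',b)])[:,:,::-1])
```

```text
t 7.6 q [ 0.91   0.15  -0.656  1.95  -0.043  0.742  1.958] p [ 0.5363 -0.1905  0.2879] F [-0.3 -0.6 -3.7] T [-0.06  0.65 -0.03] w 0.148 
R [[-0.935, -0.086, 0.343], [-0.082, 0.996, 0.028], [-0.345, -0.002, -0.939]]
grasp pt [ 0.5297 -0.191   0.3057]
[[232.3126 165.7597]] [[319.6974 170.4875]]
scene key_bend [([230.7, 157.4], 0.61), ([231.5, 156.5], 0.42)]
scene key_short_tip [([215.6, 175.1], 0.88), ([207.0, 155.0], 0.73), ([232.0, 192.4], 0.33)]
scene key_sleeve [([223.2, 173.4], 0.54), ([236.4, 195.0], 0.49)]
top key_bend [([320.3, 168.1], 0.54)]
top key_short_tip [([315.5, 140.4], 0.7)]
top key_sleeve []
scene crop origin 182 115
top crop origin 269 120
```

View pics/l0.png

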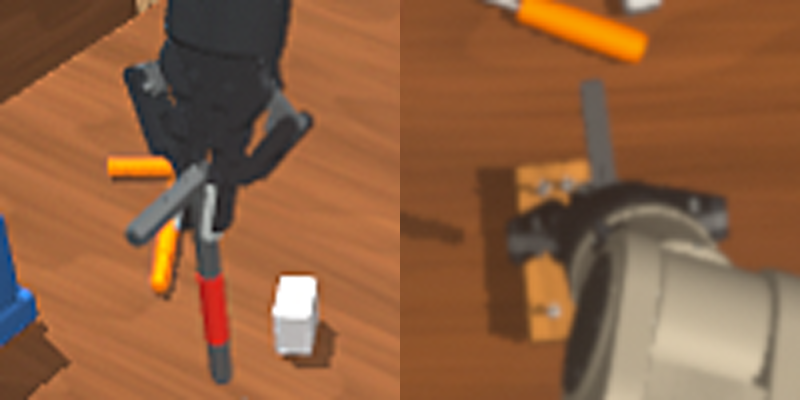

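```bash
cat >> h.py <<'E'
def keypts(x,p=None,r=None):
    "x: phi, bend x,z in tool(TCP) -> dict of world points"
    if p is None: p=monitor.get_obs()['eef_pos'];r=rot()
    c,s=np.cos(x[0]),np.sin(x[0]);L=np.array([s,0,c]);S=np.array([-c,0,s]);b=np.array([x[1],0,x[2]])
    w=lambda v:p+r.apply(v)
    return dict(bend=w(b),tip=w(b+.07*S),end=w(b+.18*L),sleeve=w(b+.11*L),S=r.apply(S),L=r.apply(L))
def fitkey(obs):
    f=lambda x:np.concatenate([proj(n,keypts(x)[k])[0]-uv for n,k,uv in obs])
    s=least_squares(f,[np.radians(20),0,-.045],loss='soft_l1');return s.x,s.fun
E
python3 - <<'E'
from h import *
np.set_printoptions(precision=4,suppress=True)
x,f=fitkey([('scene','tip',(215.3,173.9)),('scene','end',(237.3,208.8)),('scene','sleeve',(235.6,192.7)),('top','tip',(317.1,140.8))])
print(np.degrees(x[0]),x[1:],f)
k=keypts(x);print(k)
# distances of grasp point from long arm axis
print('g', -( -0.019 - x[2])*np.cos(x[0]))
E
```

```text
21.15968335554499 [-0.0063 -0.0397] [ 0.1745  0.2278  0.066   0.7222 -0.2626 -1.5576 -0.2766  0.0191]
{'bend': array([ 0.5294, -0.1908,  0.3279]), 'tip': array([ 0.5991, -0.1847,  0.3267]), 'end': array([ 0.5265, -0.1913,  0.1479]), 'sleeve': array([ 0.5276, -0.1911,  0.2179]), 'S': array([ 0.9961,  0.0867, -0.0162]), 'L': array([-0.016 , -0.003 , -0.9999])}
g -0.0192709476769167
```

```bash
cat > s4.py <<'E'
from h import *
np.set_printoptions(precision=4,suppress=True)
a,b=atz('scene',(347.25,268.4),.083),atz('scene',(346.8,271.26),.083);print(a,b-a,np.linalg.norm(b-a),np.degrees(np.arctan2(*(b-a)[1::-1])))
a,b=atz('top',(195.5,198),.083),atz('top',(194.15,194.17),.083);print(a,b-a,np.linalg.norm(b-a),np.degrees(np.arctan2(*(b-a)[1::-1])))
# where would mark project for given angle
for t in(5,10,15,20,25):
    c=np.array([.488,.151,.083]);m=c+.0125*np.array([np.cos(np.radians(t)),np.sin(np.radians(t)),0])
    print(t,proj('scene',m)-proj('scene',c),proj('top',m)-proj('top',c))
X=[np.radians(21.16),-.0063,-.0397]
for th in(135,):
  for dz in(.10,):
    Rt=down(th,21.16-90);k=keypts(X,np.zeros(3),Rt);p=np.array([.4886,.1506,.083+dz])-k['tip'];print(th,p,k['S'],k['L']);print(ik(p,Rt,np.array([.33,.94,-.54,1.65,-.54,1.55,.86])))
step([.5363,-.1905,.36],rot())
E
python3 s4.py
```

```text
[0.4879 0.1482 0.083 ] [0.0093 0.0035 0.    ] 0.009907319083725429 20.881412249948397
[0.488  0.1505 0.083 ] [0.0112 0.0038 0.    ] 0.011839653793494729 18.46845911953377
5 [[-1.8189  3.2462]] [[-0.4407 -4.2761]]
10 [[-1.4341  3.3931]] [[-0.8119 -4.2168]]
15 [[-1.0381  3.514 ]] [[-1.177  -4.1254]]
20 [[-0.634  3.608]] [[-1.533  -4.0026]]
25 [[-0.2249  3.6743]] [[-1.8775 -3.8493]]
135 [0.4608 0.1784 0.2445] [ 0.  0. -1.] [-0.7071  0.7071 -0.    ]
(array([ 0.3453,  0.7725, -0.5597,  1.6427, -0.5515,  1.5973,  0.7729]), np.float64(3.4996914088925024e-07))
shift [-0.1193 -0.002  -0.3372] turn [0. 0. 0.] rows>= 2.0
```

Run:
```python
from h import *
from scipy.spatial.transform import Slerp
R0=rot();R1=down(139,21.16-90);sl=Slerp([0,1],R.concatenate([R0,R1]))
print(np.degrees((R0.inv()*R1).magnitude()))
step([.53,-.03,.40],sl(.5))
q=monitor.get_obs()['q']
X=[np.radians(21.16),-.0063,-.0397];k=keypts(X,np.zeros(3),R1);pe=np.array([.488,.150,.083+.1])-k['tip'];print(pe)
for s in np.linspace(0,1,6):
    p=monitor.get_obs()['eef_pos']*(1-s)+pe*s+[0,0,.45*s*(1-s)];q,e=ik(p,sl(s),q,.03,1e-3);print(s,p.round(3),q.round(2),round(e,4),{k:v.round(2).tolist() for k,v in keypts(X,p,sl(s)).items() if k in('tip','end')})
```

```text
98.0095891941711
shift [-0.2248  0.7999 -0.5128] turn [-0.0582  0.233   0.1283] rows>= 7.0
[0.45834187 0.17578142 0.24454458]
0.0 [ 0.537 -0.19   0.288] [ 0.91  0.16 -0.66  1.95 -0.04  0.74  1.96] 0.0 {'tip': [0.6, -0.18, 0.33], 'end': [0.53, -0.19, 0.15]}
0.2 [ 0.521 -0.117  0.352] [ 0.75  0.2  -0.66  1.72  0.02  1.22  1.61] 0.0 {'tip': [0.59, -0.12, 0.37], 'end': [0.47, -0.1, 0.22]}
0.4 [ 0.506 -0.044  0.379] [ 0.6   0.31 -0.66  1.55 -0.03  1.55  1.32] 0.0 {'tip': [0.58, -0.06, 0.37], 'end': [0.42, -0.01, 0.27]}
0.6000000000000001 [0.49  0.029 0.37 ] [ 0.49  0.45 -0.64  1.49 -0.16  1.72  1.06] 0.0 {'tip': [0.55, 0.01, 0.34], 'end': [0.38, 0.09, 0.3]}
0.8 [0.474 0.103 0.325] [ 0.41  0.6  -0.63  1.53 -0.33  1.73  0.86] 0.0 {'tip': [0.52, 0.08, 0.28], 'end': [0.36, 0.18, 0.29]}
1.0 [0.458 0.176 0.245] [ 0.35  0.8  -0.61  1.61 -0.49  1.63  0.76] 0.0 {'tip': [0.49, 0.15, 0.18], 'end': [0.35, 0.27, 0.25]}
```

Feasible and smooth throughout. First half of the flip.

Request:
jog_arm(plan=[{"x": -0.05, "y": 0.1, "z": -0.12, "wx": -0.008, "wy": 0.03, "wz": 0.016}, {"x": -0.1, "y": 0.2, "z": -0.25, "wx": -0.016, "wy": 0.065, "wz": 0.036}, {"x": -0.15, "y": 0.35, "z": -0.37, "wx": -0.024, "wy": 0.1, "wz": 0.055}, {"x": -0.2, "y": 0.5, "z": -0.5, "wx": -0.033, "wy": 0.133, "wz": 0.073}, {"x": -0.22, "y": 0.65, "z": -0.51, "wx": -0.042, "wy": 0.167, "wz": 0.092}, {"x": -0.22, "y": 0.8, "z": -0.51, "wx": -0.05, "wy": 0.2, "wz": 0.11}, {"x": -0.22, "y": 0.8, "z": -0.51, "wx": -0.058, "wy": 0.233, "wz": 0.128}, {"x": -0.22, "y": 0.8, "z": -0.51, "wx": -0.058, "wy": 0.233, "wz": 0.128}, {"x": -0.22, "y": 0.8, "z": -0.51, "wx": -0.058, "wy": 0.233, "wz": 0.128}])

```text
t: 8.75
eef_pos: [0.5305, -0.0307, 0.3972]
tool_rot: [-0.195, 0.135, 0.965, 0.112]
contact_force: [-0.6, 0.5, -3.1]
gripper_width: 0.149
```

Run:
```python
from h import *
from scipy.spatial.transform import Slerp
st();R0=rot();R1=down(139,21.16-90);step([.5,.10,.37],Slerp([0,1],R.concatenate([R0,R1]))(.6));step([.458,.176,.245],R1)
step([.458,.176,.265],R1)
```

```text
t 8.75 q [ 0.538  0.431 -0.655  1.397 -0.056  1.726  1.179] p [ 0.5305 -0.0307  0.3972] F [-0.6  0.5 -3.1] T [-0.53 -0.69  0.05] w 0.149 
R [[-0.888, 0.304, -0.345], [0.216, 0.938, 0.269], [0.406, 0.164, -0.899]]
shift [0.2214 0.5448 0.351 ] turn [-0.0351  0.1397  0.077 ] rows>= 5.0
shift [0.2363 0.7349 1.0877] turn [-0.0585  0.2329  0.1284] rows>= 7.0
shift [0.2769 0.7513 0.9978] turn [-0.0585  0.2329  0.1284] rows>= 7.0
```

Request:
jog_arm(plan=[{"x": 0.05, "y": 0.13, "z": 0.08, "wx": -0.009, "wy": 0.035, "wz": 0.02}, {"x": 0.11, "y": 0.27, "z": 0.17, "wx": -0.017, "wy": 0.07, "wz": 0.038}, {"x": 0.16, "y": 0.4, "z": 0.26, "wx": -0.026, "wy": 0.105, "wz": 0.058}, {"x": 0.22, "y": 0.54, "z": 0.35, "wx": -0.035, "wy": 0.14, "wz": 0.077}, {"x": 0.24, "y": 0.62, "z": 0.5, "wx": -0.043, "wy": 0.17, "wz": 0.094}, {"x": 0.26, "y": 0.7, "z": 0.65, "wx": -0.05, "wy": 0.2, "wz": 0.11}, {"x": 0.277, "y": 0.751, "z": 0.8, "wx": -0.0585, "wy": 0.233, "wz": 0.1284}, {"x": 0.277, "y": 0.751, "z": 0.998, "wx": -0.0585, "wy": 0.233, "wz": 0.1284}, {"x": 0.277, "y": 0.751, "z": 0.998, "wx": -0.0585, "wy": 0.233, "wz": 0.1284}, {"x": 0.277, "y": 0.751, "z": 0.998, "wx": -0.0585, "wy": 0.233, "wz": 0.1284}, {"x": 0.277, "y": 0.751, "z": 0.998, "wx": -0.0585, "wy": 0.233, "wz": 0.1284}])

```text
t: 9.67
eef_pos: [0.4591, 0.1755, 0.2663]
tool_rot: [-0.527, 0.289, 0.774, 0.199]
contact_force: [0.3, -0.1, -2.6]
gripper_width: 0.148
```

Run:
```python
from h import *
np.set_printoptions(precision=4,suppress=True)
st();k=keypts([np.radians(21.16),-.0063,-.0397]);print(k)
a=cams.read_camera('scene');b=cams.read_camera('top')
for j in('bend','tip','end','sleeve'):print(j,proj('scene',k[j])[0],proj('top',k[j])[0])
def c(n,im,s=45):
    u,v=proj(n,(k['tip']+k['sleeve'])/2)[0].astype(int);print(n,'crop origin',u-s,v-s,'scale',400/2/s);return cv2.resize(im[v-s:v+s,u-s:u+s],(400,400),interpolation=cv2.INTER_CUBIC)
cv2.imwrite('pics/i0.png',np.hstack([c('scene',a),c('top',b)])[:,:,::-1])
for n in('scene','top'):
    u,v=proj(n,k['bend'])[0]
    for t in('key_bend','key_short_tip','key_sleeve','screw_socket'):print(n,t,[(np.round(x['location'],1).tolist(),round(x['confidence'],2)) for x in finder.place_of(n,t) if np.hypot(x['location'][0]-u,x['location'][1]-v)<80])
```

```text
t 9.67 q [ 0.367  0.77  -0.635  1.608 -0.502  1.65   0.728] p [0.4591 0.1755 0.2663] F [ 0.3 -0.1 -2.6] T [-1.12 -1.29 -0.02] w 0.148 
R [[-0.277, 0.657, -0.701], [0.238, 0.754, 0.613], [0.931, 0.003, -0.365]]
{'bend': array([0.4887, 0.1497, 0.2749]), 'tip': array([0.4891, 0.1497, 0.2049]), 'end': array([0.3531, 0.268 , 0.2742]), 'sleeve': array([0.4058, 0.222 , 0.2744]), 'S': array([ 0.0049, -0.0004, -1.    ]), 'L': array([-0.7536,  0.6573, -0.0039])}
bend [357.2384 217.9469] [182.728  192.1833]
tip [353.3738 238.1857] [187.952  194.2797]
end [425.1317 205.313 ] [136.2908 247.8967]
sleeve [399.491  210.0964] [154.3481 226.1866]
scene crop origin 331 179 scale 4.444444444444445
top crop origin 126 164 scale 4.444444444444445
scene key_bend [([418.6, 237.9], 0.86)]
scene key_short_tip [([396.9, 236.9], 0.92), ([353.1, 240.1], 0.73)]
scene key_sleeve [([397.0, 210.1], 0.7)]
scene screw_socket [([348.2, 268.9], 0.67)]
top key_bend [([214.6, 131.1], 0.49)]
top key_short_tip []
top key_sleeve [([155.5, 224.7], 0.51), ([183.0, 121.5], 0.43)]
top screw_socket [([191.9, 199.0], 0.41)]
```

View pics/i0.png

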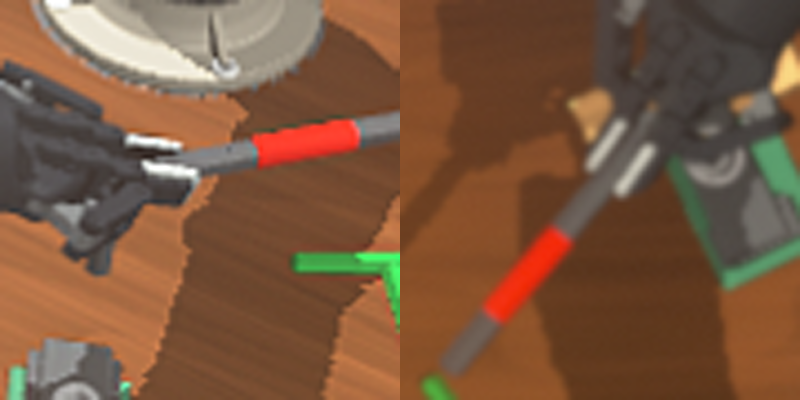

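```bash
cat >> h.py <<'E'
XK=[np.radians(21.16),-.0063,-.0397]
def totip(t,th=139):
    Rt=down(th,21.16-90);k=keypts(XK,np.zeros(3),Rt);step(np.asarray(t)-k['tip'],Rt)
E
python3 - <<'E'
from h import *
totip([.4875,.1505,.13]);totip([.4875,.1505,.091])
E
```

```text
shift [-0.3421  0.0005  0.1348] turn [0.     0.     0.0001] rows>= 2.0
shift [-5.240e-01  5.000e-04  2.052e-01] turn [0.     0.     0.0001] rows>= 3.0
```

Request:
jog_arm(plan=[{"x": -0.17, "y": 0, "z": 0.067, "wx": 0, "wy": 0, "wz": 0}, {"x": -0.342, "y": 0.0005, "z": 0.135, "wx": 0, "wy": 0, "wz": 0}, {"x": -0.44, "y": 0.0005, "z": 0.172, "wx": 0, "wy": 0, "wz": 0}, {"x": -0.524, "y": 0.0005, "z": 0.205, "wx": 0, "wy": 0, "wz": 0}, {"x": -0.524, "y": 0.0005, "z": 0.205, "wx": 0, "wy": 0, "wz": 0}, {"x": -0.524, "y": 0.0005, "z": 0.205, "wx": 0, "wy": 0, "wz": 0}, {"x": -0.524, "y": 0.0005, "z": 0.205, "wx": 0, "wy": 0, "wz": 0}])

```text
t: 10.75
eef_pos: [0.4584, 0.1767, 0.1538]
tool_rot: [-0.529, 0.289, 0.773, 0.199]
contact_force: [0.4, 0.5, -2.6]
gripper_width: 0.15
```

Run:
```python
from h import *
np.set_printoptions(precision=4,suppress=True)
st();k=keypts(XK);print(k['tip'],k['S'])
a=cams.read_camera('scene');b=cams.read_camera('top')
print(proj('scene',k['tip']),proj('top',k['tip']))
def c(n,im,s,C):
    u,v=C;print(n,'crop origin',u-s,v-s,'scale',400/2/s);return cv2.resize(im[v-s:v+s,u-s:u+s],(400,400),interpolation=cv2.INTER_CUBIC)
cv2.imwrite('pics/i1.png',np.hstack([c('scene',a,20,(350,262)),c('top',b,30,(190,205))])[:,:,::-1])
```

```text
t 10.75 q [ 0.339  0.922 -0.593  1.628 -0.43   1.522  0.815] p [0.4584 0.1767 0.1538] F [ 0.4  0.5 -2.6] T [-1.13 -1.33  0.05] w 0.15 
R [[-0.274, 0.656, -0.703], [0.236, 0.755, 0.612], [0.932, 0.002, -0.361]]
[0.4881 0.151  0.0922] [ 0.0013  0.001  -1.    ]
[[348.5341 266.7507]] [[194.8002 197.7273]]
scene crop origin 330 242 scale 10.0
top crop origin 160 175 scale 6.666666666666667
```

View pics/i1.png

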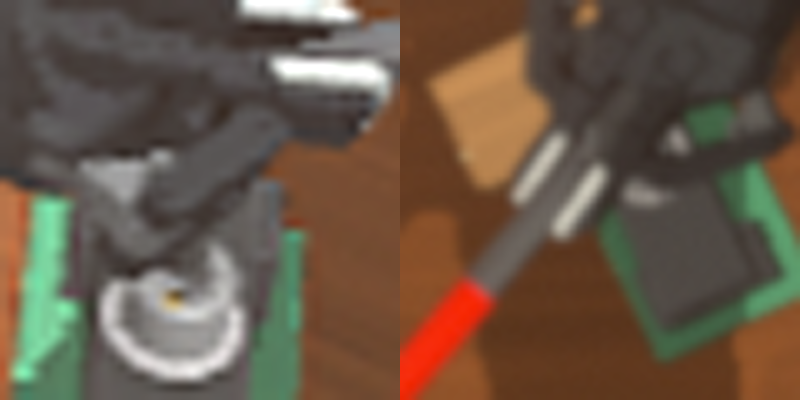

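Request:
jog_arm(plan=[{"x": -0.023, "y": 0, "z": 0.009, "wx": 0, "wy": 0, "wz": 0}, {"x": -0.037, "y": 0, "z": 0.0144, "wx": 0, "wy": 0, "wz": 0}, {"x": -0.047, "y": 0, "z": 0.018, "wx": 0, "wy": 0, "wz": 0}, {"x": -0.056, "y": 0, "z": 0.0217, "wx": 0, "wy": 0, "wz": 0}, {"x": -0.056, "y": 0, "z": 0.0217, "wx": 0, "wy": 0, "wz": 0}, {"x": -0.056, "y": 0, "z": 0.0217, "wx": 0, "wy": 0, "wz": 0}])

```text
t: 11.35
eef_pos: [0.4572, 0.1769, 0.1425]
tool_rot: [-0.53, 0.288, 0.773, 0.198]
contact_force: [-5.0, 2.0, -1.1]
gripper_width: 0.15
```

Run:
```python
from h import *
st();print(keypts(XK)['tip'],keypts(XK)['L'])
```

```text
t 11.35 q [ 0.336  0.939 -0.589  1.629 -0.423  1.511  0.824] p [0.4572 0.1769 0.1425] F [-5.   2.  -1.1] T [-0.81 -0.49  0.22] w 0.15 
R [[-0.273, 0.654, -0.705], [0.235, 0.756, 0.611], [0.933, 0.001, -0.36]]
[0.48687463 0.15129501 0.08088189] [-0.75614587  0.65440238  0.00097354]
```

```bash
cat >> h.py <<'E'
def wsh(d,dyaw=0):
    "world shift (m) and world-z turn (deg) about the key tip -> row numbers"
    o=monitor.get_obs();p=o['eef_pos'];r=rot();Z=R.from_euler('z',dyaw,degrees=True);t=keypts(XK)['tip']
    print('want',np.round(d,4));step(t+Z.apply(p-t)+np.asarray(d),Z*r)
E
python3 - <<'E'
from h import *
wsh([-.001,.0004,-.004]);wsh([-.0015,.0006,-.008])
E
```

```text
want [-0.001   0.0004 -0.004 ]
shift [-0.0168 -0.0018  0.0119] turn [0. 0. 0.] rows>= 1.0
want [-0.0015  0.0006 -0.008 ]
shift [-0.0346 -0.0027  0.0215] turn [0. 0. 0.] rows>= 1.0
```

Request:
jog_arm(plan=[{"x": -0.008, "y": -0.001, "z": 0.006, "wx": 0, "wy": 0, "wz": 0}, {"x": -0.0168, "y": -0.0018, "z": 0.0119, "wx": 0, "wy": 0, "wz": 0}, {"x": -0.0168, "y": -0.0018, "z": 0.0119, "wx": 0, "wy": 0, "wz": 0}, {"x": -0.0168, "y": -0.0018, "z": 0.0119, "wx": 0, "wy": 0, "wz": 0}])

```text
t: 11.68
eef_pos: [0.4562, 0.1771, 0.1378]
tool_rot: [-0.53, 0.288, 0.773, 0.198]
contact_force: [-2.4, -0.5, -5.3]
gripper_width: 0.149
```

Run:
```python
from h import *
st();print(keypts(XK)['tip'],keypts(XK)['L']);wsh([-.0005,.000,-.004]);wsh([0,0,-.004])
```

```text
t 11.68 q [ 0.335  0.944 -0.587  1.632 -0.42   1.504  0.827] p [0.4562 0.1771 0.1378] F [-2.4 -0.5 -5.3] T [-1.19 -1.28  0.08] w 0.149 
R [[-0.273, 0.655, -0.705], [0.236, 0.756, 0.611], [0.933, 0.001, -0.361]]
[0.48588985 0.15138726 0.07627939] [-7.55882215e-01  6.54707484e-01  4.33098231e-04]
want [-0.0005  0.     -0.004 ]
shift [-0.018  -0.0016  0.009 ] turn [0. 0. 0.] rows>= 1.0
want [ 0.     0.    -0.004]
shift [-0.0187 -0.      0.0072] turn [0. 0. 0.] rows>= 1.0
```

Request:
jog_arm(plan=[{"x": -0.009, "y": -0.001, "z": 0.0045, "wx": 0, "wy": 0, "wz": 0}, {"x": -0.018, "y": -0.0016, "z": 0.009, "wx": 0, "wy": 0, "wz": 0}, {"x": -0.027, "y": -0.0016, "z": 0.0125, "wx": 0, "wy": 0, "wz": 0}, {"x": -0.036, "y": -0.0016, "z": 0.016, "wx": 0, "wy": 0, "wz": 0}, {"x": -0.036, "y": -0.0016, "z": 0.016, "wx": 0, "wy": 0, "wz": 0}])

```text
t: 12.1
eef_pos: [0.4559, 0.1771, 0.1297]
tool_rot: [-0.53, 0.288, 0.773, 0.198]
contact_force: [-0.3, -0.0, -1.7]
gripper_width: 0.145
```

Run:
```python
from h import *
st();print(keypts(XK)['tip'],keypts(XK)['L']);wsh([-.0005,.000,-.004]);wsh([0,0,-.004])
```

```text
t 12.1 q [ 0.333  0.955 -0.584  1.632 -0.416  1.495  0.833] p [0.4559 0.1771 0.1297] F [-0.3 -0.  -1.7] T [-0.91 -1.07 -0.03] w 0.145 
R [[-0.273, 0.655, -0.705], [0.236, 0.756, 0.611], [0.933, 0.001, -0.361]]
[0.4856254  0.15143833 0.06816489] [-7.55615888e-01  6.55014877e-01  3.75088705e-04]
want [-0.0005  0.     -0.004 ]
shift [-0.018  -0.0017  0.009 ] turn [0. 0. 0.] rows>= 1.0
want [ 0.     0.    -0.004]
shift [-0.0187 -0.      0.0072] turn [0. 0. 0.] rows>= 1.0
```

Request:
jog_arm(plan=[{"x": -0.009, "y": 0, "z": 0.0036, "wx": 0, "wy": 0, "wz": 0}, {"x": -0.0187, "y": 0, "z": 0.0072, "wx": 0, "wy": 0, "wz": 0}, {"x": -0.0187, "y": 0, "z": 0.0072, "wx": 0, "wy": 0, "wz": 0}, {"x": -0.0187, "y": 0, "z": 0.0072, "wx": 0, "wy": 0, "wz": 0}])

```text
t: 12.43
eef_pos: [0.4558, 0.1778, 0.1285]
tool_rot: [-0.531, 0.287, 0.772, 0.199]
contact_force: [-1.4, -2.7, 13.0]
gripper_width: 0.148
```

Run:
```python
from h import *
np.set_printoptions(precision=4,suppress=True)
st();print(keypts(XK)['tip'],keypts(XK)['L']);wsh([0,0,-.003])
a=cams.read_camera('scene');b=cams.read_camera('top');k=keypts(XK)
for n in('scene','top'):print(n,proj(n,k['sleeve']),proj(n,k['tip']))
def c(n,im,s,C):
    u,v=C;print(n,'crop origin',u-s,v-s,'scale',400/2/s);return cv2.resize(im[v-s:v+s,u-s:u+s],(400,400),interpolation=cv2.INTER_CUBIC)
cv2.imwrite('pics/i2.png',np.hstack([c('scene',a,40,(370,252)),c('top',b,40,(180,215))])[:,:,::-1])
```

```text
t 12.43 q [ 0.333  0.96  -0.584  1.631 -0.416  1.496  0.836] p [0.4558 0.1778 0.1285] F [-1.4 -2.7 13. ] T [0.31 0.76 0.28] w 0.148 
R [[-0.272, 0.654, -0.706], [0.232, 0.756, 0.612], [0.934, 0.003, -0.357]]
[0.4854 0.1524 0.0667] [-0.7564  0.6541  0.0044]
want [ 0.     0.    -0.003]
shift [-0.014  -0.      0.0054] turn [0. 0. 0.] rows>= 1.0
scene [[390.0614 247.1872]] [[348.3422 272.2276]]
top [[166.2749 228.133 ]] [[195.8149 199.2962]]
scene crop origin 330 212 scale 5.0
top crop origin 140 175 scale 5.0
```

View pics/i2.png

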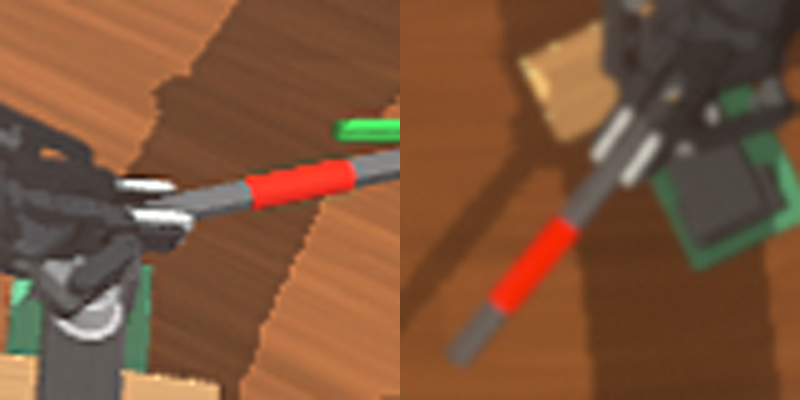

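Request:
jog_arm(plan=[{"x": -0.012, "y": 0, "z": 0.0045, "wx": 0, "wy": 0, "wz": 0}, {"x": -0.012, "y": 0, "z": 0.0045, "wx": 0, "wy": 0, "wz": 0}, {"x": -0.012, "y": 0, "z": 0.0045, "wx": 0, "wy": 0, "wz": 0}])

```text
t: 12.78
eef_pos: [0.4559, 0.1779, 0.1285]
tool_rot: [-0.532, 0.286, 0.772, 0.2]
contact_force: [0.7, -4.9, 13.2]
gripper_width: 0.153
```

Run:
```python
from h import *
st();print(keypts(XK)['tip'],keypts(XK)['S'])
```

```text
t 12.78 q [ 0.333  0.962 -0.585  1.629 -0.417  1.498  0.837] p [0.4559 0.1779 0.1285] F [ 0.7 -4.9 13.2] T [0.11 0.84 0.52] w 0.153 
R [[-0.271, 0.653, -0.707], [0.229, 0.757, 0.612], [0.935, 0.004, -0.354]]
[0.48547828 0.15273784 0.06667197] [-0.00296257  0.00785087 -0.99996479]
```

Request:
jog_arm(plan=[{"x": 0, "y": 0, "z": 0, "wx": 0, "wy": 0, "wz": 0}, {"x": 0, "y": 0, "z": 0, "wx": 0, "wy": 0, "wz": 0}, {"x": 0, "y": 0, "z": 0, "wx": 0, "wy": 0, "wz": 0}, {"x": 0, "y": 0, "z": 0, "wx": 0, "wy": 0, "wz": 0}, {"x": 0, "y": 0, "z": 0, "wx": 0, "wy": 0, "wz": 0}, {"x": 0, "y": 0, "z": 0, "wx": 0, "wy": 0, "wz": 0}], hand=0.2)

```text
t: 13.28
eef_pos: [0.4558, 0.178, 0.1283]
tool_rot: [-0.532, 0.286, 0.772, 0.2]
contact_force: [-0.2, 0.6, 0.1]
gripper_width: 0.595
```

Request:
jog_arm(plan=[{"x": 0, "y": 0, "z": -0.1, "wx": 0, "wy": 0, "wz": 0}, {"x": 0, "y": 0, "z": -0.25, "wx": 0, "wy": 0, "wz": 0}, {"x": 0, "y": 0, "z": -0.4, "wx": 0, "wy": 0, "wz": 0}, {"x": 0.15, "y": 0, "z": -0.5, "wx": 0, "wy": 0, "wz": 0}, {"x": 0.3, "y": 0, "z": -0.55, "wx": 0, "wy": 0, "wz": 0}, {"x": 0.5, "y": 0, "z": -0.55, "wx": 0, "wy": 0, "wz": 0}, {"x": 0.7, "y": 0, "z": -0.55, "wx": 0, "wy": 0, "wz": 0}, {"x": 0.7, "y": 0, "z": -0.55, "wx": 0, "wy": 0, "wz": 0}])

```text
t: 13.95
eef_pos: [0.4956, 0.1456, 0.3055]
tool_rot: [-0.53, 0.283, 0.774, 0.201]
contact_force: [1.2, 1.3, 0.7]
gripper_width: 0.6
```

```bash
cat >> h.py <<'E'
def slv(th,r=.11,c=(.4855,.152),z=.135):
    t=np.radians(th);return np.array([c[0]+r*np.cos(t),c[1]+r*np.sin(t),z])
E
python3 - <<'E'
from h import *
np.set_printoptions(precision=4,suppress=True)
st();
a=cams.read_camera('scene');b=cams.read_camera('top')
for n in('scene','top'):
    for t in('key_bend','key_short_tip','key_sleeve'):print(n,t,[(np.round(x['location'],1).tolist(),round(x['confidence'],2)) for x in finder.place_of(n,t)])
for n in('scene','top'):print(n,'pred sleeve',proj(n,slv(139)),'bend',proj(n,slv(139,0)),'end',proj(n,slv(139,.18)))
def red(n,im,box):
    x0,y0,x1,y1=box;p=im[y0:y1,x0:x1].astype(int);m=(p[...,0]-np.maximum(p[...,1],p[...,2]))>70
    m=m&(p[...,1]<90);yy,xx=np.nonzero(m);print(n,'red centroid',xx.mean()+x0,yy.mean()+y0,len(xx));u=np.linalg.svd(np.c_[xx-xx.mean(),yy-yy.mean()],full_matrices=False)[2][0];print('dir',u)
red('scene',a,(370,230,415,262));red('top',b,(150,210,185,245))
def c(n,im,s,C):
    u,v=C;print(n,'crop origin',u-s,v-s,'scale',400/2/s);return cv2.resize(im[v-s:v+s,u-s:u+s],(400,400),interpolation=cv2.INTER_CUBIC)
cv2.imwrite('pics/r0.png',np.hstack([c('scene',a,40,(370,252)),c('top',b,40,(180,215))])[:,:,::-1])
E
```

```text
t 13.95 q [ 0.376  0.776 -0.619  1.482 -0.502  1.779  0.699] p [0.4956 0.1456 0.3055] F [1.2 1.3 0.7] T [-0.62 -0.75 -0.11] w 0.6 
R [[-0.279, 0.651, -0.706], [0.224, 0.759, 0.611], [0.934, 0.012, -0.358]]
scene key_bend [([353.7, 258.3], 0.91), ([287.7, 328.7], 0.78), ([417.5, 240.7], 0.65), ([393.7, 252.8], 0.21)]
scene key_short_tip [([264.2, 337.9], 0.95), ([401.0, 240.9], 0.81), ([348.0, 274.9], 0.62)]
scene key_sleeve [([391.7, 253.2], 0.67), ([426.7, 265.9], 0.58), ([315.4, 363.3], 0.43)]
top key_bend [([419.0, 284.9], 0.84), ([167.9, 296.6], 0.66), ([255.7, 158.2], 0.54)]
top key_short_tip [([437.3, 273.0], 0.9), ([186.1, 288.5], 0.9), ([195.8, 201.1], 0.61)]
top key_sleeve [([166.5, 230.2], 0.62), ([183.5, 119.0], 0.55), ([397.4, 256.5], 0.52), ([143.8, 268.3], 0.5)]
scene pred sleeve [[389.927 247.79 ]] bend [[351.3502 255.9394]] end [[413.4778 242.7671]]
top pred sleeve [[166.4092 228.0879]] bend [[191.8048 197.5734]] end [[150.2321 247.5778]]
scene red centroid 392.5774647887324 253.82394366197184 142
dir [-0.9958  0.0917]
top red centroid 163.40506329113924 228.25316455696202 158
dir [-0.6728  0.7398]
scene crop origin 330 212 scale 5.0
top crop origin 140 175 scale 5.0
```

View pics/r0.png

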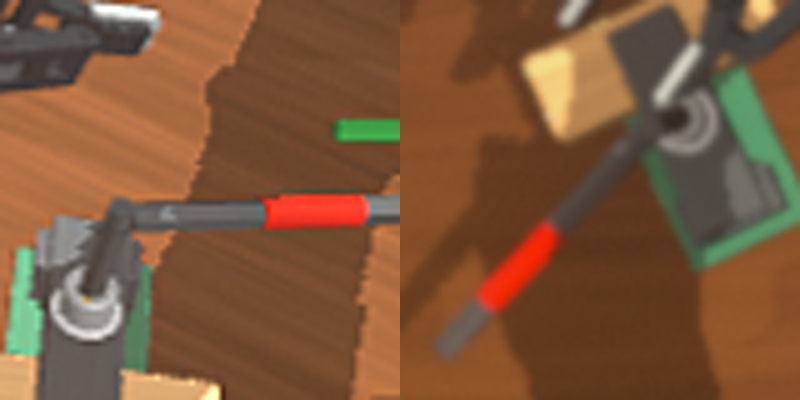

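```bash
cat > s5.py <<'E'
from h import *
np.set_printoptions(precision=4,suppress=True)
s,e1=tri({'scene':(392.6,253.8),'top':(163.4,228.3)});b,e2=tri({'scene':(354.0,254.2),'top':(190,200.5)});print(s,e1,b,e2,np.linalg.norm(s-b));v=s-b;print('yaw',np.degrees(np.arctan2(v[1],v[0])),'pitch',np.degrees(np.arcsin(v[2]/np.linalg.norm(v))))
# model fit: tip at socket bottom area, short arm direction tilted; fit bend, yaw, pitch
def pts(x):
    y,p=x[3],x[4];L=np.array([np.cos(p)*np.cos(y),np.cos(p)*np.sin(y),np.sin(p)]);S=np.array([np.sin(p)*np.cos(y),np.sin(p)*np.sin(y),-np.cos(p)]);b=x[:3]
    return b,b+.11*L,b+.18*L,b+.07*S
f=lambda x:np.concatenate([proj('scene',pts(x)[1])[0]-(392.6,253.8),proj('top',pts(x)[1])[0]-(163.4,228.3),proj('scene',pts(x)[0])[0]-(354,254.2),proj('top',pts(x)[0])[0]-(190,200.5),proj('top',pts(x)[2])[0]-(148,245.5),(pts(x)[3]-[.4855,.151,.066])*300])
r=least_squares(f,[.4855,.151,.135,2.4,-.05]);print(r.x[:3],np.degrees(r.x[3:]),'tip',pts(r.x)[3],'sleeve',pts(r.x)[1],r.fun)
E
python3 s5.py
```

```text
[0.4026 0.236  0.1184] 0.20124963812844499 [0.4777 0.1561 0.137 ] 0.25263552747520635 0.11116658954018775
yaw 133.22164155259168 pitch -9.643918397700851
[0.4777 0.1569 0.1357] [133.8311  -9.0989] tip [0.4854 0.1489 0.0666] sleeve [0.4025 0.2353 0.1183] [-0.036  -0.1329  0.4545 -0.0532  0.4496  0.4659  0.042  -0.1046 -0.4699
  0.1496 -0.0393 -0.6225  0.1864]
```

Run:
```python
from h import *
np.set_printoptions(precision=3,suppress=True)
q=monitor.get_obs()['q']
for th,z in((134,.22),(134,.10),(120,.105),(105,.105),(90,.105),(75,.105),(65,.105)):
    p=slv(th,.11,(.4855,.151),z);q,e=ik(p,down(th),q,.03,1e-3);print(th,p,q,round(e,4))
step(slv(134,.11,(.4787,.1562),.24),down(134))
```

```text
134 [0.409 0.23  0.22 ] [-0.026  0.221 -0.693  2.003  0.17   0.974 -0.035] 0.0
134 [0.409 0.23  0.1  ] [-0.134  0.397 -0.604  2.116  0.339  0.722 -0.191] 0.0
120 [0.43  0.246 0.105] [-0.194  0.415 -0.541  2.057  0.31   0.749 -0.404] 0.0
105 [0.457 0.257 0.105] [-0.249  0.442 -0.469  1.996  0.283  0.767 -0.623] 0.0
90 [0.485 0.261 0.105] [-0.288  0.468 -0.397  1.937  0.25   0.784 -0.826] 0.0
75 [0.514 0.257 0.105] [-0.316  0.491 -0.327  1.885  0.213  0.799 -1.017] 0.0
65 [0.532 0.251 0.105] [-0.328  0.504 -0.28   1.856  0.186  0.807 -1.14 ] 0.0
shift [-0.035  0.046  0.716] turn [-0.017 -0.385  0.026] rows>= 10.0
```

Request:
jog_arm(plan=[{"x": 0, "y": 0, "z": 0.1, "wx": -0.002, "wy": -0.04, "wz": 0.003}, {"x": 0, "y": 0.02, "z": 0.2, "wx": -0.003, "wy": -0.08, "wz": 0.005}, {"x": 0.1, "y": 0.046, "z": 0.3, "wx": -0.005, "wy": -0.12, "wz": 0.008}, {"x": 0.15, "y": 0.046, "z": 0.4, "wx": -0.007, "wy": -0.16, "wz": 0.01}, {"x": 0.2, "y": 0.046, "z": 0.5, "wx": -0.009, "wy": -0.2, "wz": 0.013}, {"x": 0.2, "y": 0.046, "z": 0.6, "wx": -0.01, "wy": -0.24, "wz": 0.016}, {"x": 0.2, "y": 0.046, "z": 0.7, "wx": -0.012, "wy": -0.28, "wz": 0.019}, {"x": 0.1, "y": 0.046, "z": 0.716, "wx": -0.014, "wy": -0.32, "wz": 0.022}, {"x": 0, "y": 0.046, "z": 0.716, "wx": -0.016, "wy": -0.355, "wz": 0.024}, {"x": -0.035, "y": 0.046, "z": 0.716, "wx": -0.017, "wy": -0.385, "wz": 0.026}, {"x": -0.035, "y": 0.046, "z": 0.716, "wx": -0.017, "wy": -0.385, "wz": 0.026}, {"x": -0.035, "y": 0.046, "z": 0.716, "wx": -0.017, "wy": -0.385, "wz": 0.026}])

```text
t: 15.35
eef_pos: [0.4012, 0.2361, 0.2398]
tool_rot: [-0.002, 0.39, 0.921, -0.0]
contact_force: [0.1, 0.7, -0.6]
gripper_width: 0.601
```

Run:
```python
from h import *
st();step([.4025,.2353,.100],down(134));step([.4025,.2353,.15],down(134))
```

```text
t 15.35 q [-0.087  0.175 -0.636  1.991  0.119  1.014 -0.008] p [0.4012 0.2361 0.2398] F [ 0.1  0.7 -0.6] T [-0.01 -0.01 -0.01] w 0.601 
R [[-0.696, 0.718, -0.003], [0.718, 0.696, 0.001], [0.003, -0.002, -1.0]]
shift [-0.0098  0.0031  0.6991] turn [-0.0005 -0.001   0.0006] rows>= 4.0
shift [-0.009   0.0027  0.4491] turn [-0.0005 -0.001   0.0006] rows>= 3.0
```

Request:
jog_arm(plan=[{"x": -0.005, "y": 0.003, "z": 0.2, "wx": 0, "wy": 0, "wz": 0}, {"x": -0.0098, "y": 0.003, "z": 0.38, "wx": 0, "wy": 0, "wz": 0}, {"x": -0.0098, "y": 0.003, "z": 0.52, "wx": 0, "wy": 0, "wz": 0}, {"x": -0.0098, "y": 0.003, "z": 0.62, "wx": 0, "wy": 0, "wz": 0}, {"x": -0.0098, "y": 0.003, "z": 0.699, "wx": 0, "wy": 0, "wz": 0}, {"x": -0.0098, "y": 0.003, "z": 0.699, "wx": 0, "wy": 0, "wz": 0}])

```text
t: 15.85
eef_pos: [0.4021, 0.2328, 0.0971]
tool_rot: [-0.005, 0.392, 0.92, -0.002]
contact_force: [-0.7, 0.1, 0.5]
gripper_width: 0.601
```

Request:
jog_arm(plan=[{"x": 0, "y": 0, "z": 0, "wx": 0, "wy": 0, "wz": 0}, {"x": 0, "y": 0, "z": 0, "wx": 0, "wy": 0, "wz": 0}, {"x": 0, "y": 0, "z": 0, "wx": 0, "wy": 0, "wz": 0}, {"x": 0, "y": 0, "z": 0, "wx": 0, "wy": 0, "wz": 0}, {"x": 0, "y": 0, "z": 0, "wx": 0, "wy": 0, "wz": 0}, {"x": 0, "y": 0, "z": 0, "wx": 0, "wy": 0, "wz": 0}], hand=-1, grip_force=60)

```text
t: 16.35
eef_pos: [0.4034, 0.2329, 0.0979]
tool_rot: [-0.004, 0.392, 0.92, -0.001]
contact_force: [5.2, -2.7, -0.7]
gripper_width: 0.175
```

Run:
```python
from h import *
st()
```

```text
t 16.35 q [-0.172  0.387 -0.571  2.125  0.307  0.717 -0.179] p [0.4034 0.2329 0.0979] F [ 5.2 -2.7 -0.7] T [-0.12 -1.04  0.28] w 0.175 
R [[-0.693, 0.721, -0.008], [0.721, 0.693, 0.0], [0.005, -0.005, -1.0]]
```

Request:
jog_arm(plan=[{"x": -0.003, "y": 0, "z": -0.02, "wx": 0, "wy": 0.012, "wz": 0}, {"x": -0.006, "y": 0, "z": -0.045, "wx": 0, "wy": 0.026, "wz": 0}, {"x": -0.01, "y": 0, "z": -0.065, "wx": 0, "wy": 0.039, "wz": 0}, {"x": -0.01, "y": 0, "z": -0.065, "wx": 0, "wy": 0.039, "wz": 0}, {"x": -0.01, "y": 0, "z": -0.065, "wx": 0, "wy": 0.039, "wz": 0}])

```text
t: 16.77
eef_pos: [0.4057, 0.2308, 0.111]
tool_rot: [-0.059, 0.392, 0.918, 0.023]
contact_force: [3.8, -3.3, -2.5]
gripper_width: 0.178
```

```bash
cat >> h.py <<'E'
AXS=np.array([.4855,.151,0])
def lever(degs,lift=0,press=0):
    "turn the tool clockwise by degs about the screw axis"
    o=monitor.get_obs();p=o['eef_pos'];r=rot()
    for d in degs:
        Z=R.from_euler('z',-d,degrees=True);print(d,end=' ');step(AXS+Z.apply(p-AXS)+[0,0,lift],Z*r)
    v=p-AXS;th=np.arctan2(v[1],v[0]);F=o['contact_force'];t=np.array([np.sin(th),-np.cos(th),0]);u=np.array([np.cos(th),np.sin(th),0])
    print('theta',np.degrees(th),'r',np.hypot(*v[:2]),'Ftan(cw)',F@t,'Frad',F@u,'Fz',F[2])
E
python3 - <<'E'
from h import *
st();lever([4,8,12,16,20])
E
```

```text
t 16.77 q [-0.027  0.4   -0.642  2.088  0.162  0.756  0.012] p [0.4057 0.2308 0.111 ] F [ 3.8 -3.3 -2.5] T [-0.78 -1.31  0.16] w 0.178 
R [[-0.686, 0.722, -0.091], [0.717, 0.692, 0.088], [0.126, -0.005, -0.992]]
4 shift [-0.0005  0.0394 -0.0003] turn [-0.0028  0.0001  0.022 ] rows>= 1.0
8 shift [-0.0037  0.0786 -0.0009] turn [-0.0056  0.0002  0.0441] rows>= 2.0
12 shift [-0.0097  0.1176 -0.0018] turn [-0.0084  0.0003  0.0661] rows>= 2.0
16 shift [-0.0183  0.156  -0.0031] turn [-0.0112  0.0004  0.0882] rows>= 3.0
20 shift [-0.0295  0.1937 -0.0047] turn [-0.014   0.0005  0.1102] rows>= 3.0
theta 135.01474797223437 r 0.11285742658743485 Ftan(cw) 0.3975822158818074 Frad -5.026871172678409 Fz -2.531420548693132
```

Request:
jog_arm(plan=[{"x": -0.001, "y": 0.0197, "z": 0, "wx": -0.0014, "wy": 0, "wz": 0.011}, {"x": -0.002, "y": 0.0394, "z": 0, "wx": -0.0028, "wy": 0, "wz": 0.022}, {"x": -0.004, "y": 0.059, "z": 0, "wx": -0.004, "wy": 0, "wz": 0.033}, {"x": -0.006, "y": 0.0786, "z": -0.001, "wx": -0.0056, "wy": 0, "wz": 0.044}, {"x": -0.009, "y": 0.098, "z": -0.001, "wx": -0.007, "wy": 0, "wz": 0.055}, {"x": -0.012, "y": 0.1176, "z": -0.002, "wx": -0.0084, "wy": 0, "wz": 0.066}, {"x": -0.012, "y": 0.1176, "z": -0.002, "wx": -0.0084, "wy": 0, "wz": 0.066}])

```text
t: 17.35
eef_pos: [0.4234, 0.2453, 0.1107]
tool_rot: [-0.056, 0.485, 0.873, 0.027]
contact_force: [1.0, -3.1, -0.8]
gripper_width: 0.177
```

Run:
```python
from h import *
st();lever([2,4,6,8,10,12])
```

```text
t 17.35 q [-0.086  0.409 -0.583  2.059  0.144  0.737 -0.18 ] p [0.4234 0.2453 0.1107] F [ 1.  -3.1 -0.8] T [-0.83 -0.31  0.73] w 0.177 
R [[-0.524, 0.849, -0.071], [0.843, 0.529, 0.102], [0.124, -0.006, -0.992]]
2 shift [ 0.0002  0.0197 -0.0001] turn [-0.0014  0.0001  0.011 ] rows>= 1.0
4 shift [-0.0004  0.0394 -0.0003] turn [-0.0027  0.0001  0.0221] rows>= 1.0
6 shift [-0.0016  0.0591 -0.0006] turn [-0.0041  0.0002  0.0331] rows>= 1.0
8 shift [-0.0034  0.0787 -0.0009] turn [-0.0055  0.0003  0.0441] rows>= 2.0
10 shift [-0.006   0.0982 -0.0014] turn [-0.0069  0.0003  0.0551] rows>= 2.0
12 shift [-0.0092  0.1176 -0.0019] turn [-0.0082  0.0004  0.0662] rows>= 2.0
theta 123.35959696059817 r 0.11290260008661425 Ftan(cw) -0.8640469120099927 Frad -3.1284701538550763 Fz -0.8234841781964076
```

Request:
jog_arm(plan=[{"x": 0, "y": 0.0197, "z": 0, "wx": -0.0014, "wy": 0, "wz": 0.011}, {"x": 0, "y": 0.0394, "z": 0, "wx": -0.0027, "wy": 0, "wz": 0.022}, {"x": -0.002, "y": 0.059, "z": -0.001, "wx": -0.004, "wy": 0, "wz": 0.033}, {"x": -0.002, "y": 0.059, "z": -0.001, "wx": -0.004, "wy": 0, "wz": 0.033}])

```text
t: 17.68
eef_pos: [0.4331, 0.2512, 0.1105]
tool_rot: [-0.054, 0.529, 0.847, 0.029]
contact_force: [1.1, -2.6, -2.0]
gripper_width: 0.179
```

```bash
cat >> h.py <<'E'
def mon(degs=(1,2,3)):
    lever(degs);o=monitor.get_obs();p=o['eef_pos'];F=o['contact_force'];v=p-AXS
    print('M',o['torque'][2]+v[0]*F[1]-v[1]*F[0],'Tz',o['torque'][2],'t',o['t'],'toolyaw',np.degrees(np.arctan2(rot().as_matrix()[1,0],rot().as_matrix()[0,0])),'w',o['gripper_width'])
E
python3 - <<'E'
from h import *
mon((2,3,4,6))
E
```

```text
2 shift [ 0.0002  0.0197 -0.0001] turn [-0.0014  0.0001  0.011 ] rows>= 1.0
3 shift [ 0.      0.0296 -0.0002] turn [-0.002   0.0001  0.0165] rows>= 1.0
4 shift [-0.0003  0.0395 -0.0003] turn [-0.0027  0.0002  0.0221] rows>= 1.0
6 shift [-0.0015  0.0591 -0.0006] turn [-0.0041  0.0002  0.0331] rows>= 1.0
theta 117.59876757001621 r 0.11305222229415353 Ftan(cw) -0.21190801344873605 Frad -2.813249113624491 Fz -1.9740626792450269
M 0.8152008363350345 Tz 0.7912441644927155 t 17.6833 toolyaw 116.01850391418196 w 0.17877764937424453
```

Request:
jog_arm(plan=[{"x": 0, "y": 0.0197, "z": 0, "wx": -0.0014, "wy": 0, "wz": 0.011}, {"x": 0, "y": 0.0345, "z": 0, "wx": -0.0023, "wy": 0, "wz": 0.0193}, {"x": 0, "y": 0.0345, "z": 0, "wx": -0.0023, "wy": 0, "wz": 0.0193}, {"x": 0, "y": 0.0345, "z": 0, "wx": -0.0023, "wy": 0, "wz": 0.0193}])

```text
t: 18.02
eef_pos: [0.439, 0.2541, 0.1104]
tool_rot: [-0.052, 0.553, 0.831, 0.03]
contact_force: [1.5, -1.8, -1.0]
gripper_width: 0.175
```

```bash
python3 -c "
from h import *
mon((3.5,))"
```

```text
3.5 shift [-0.0001  0.0345 -0.0003] turn [-0.0023  0.0001  0.0193] rows>= 1.0
theta 114.28971262340946 r 0.11313620195050754 Ftan(cw) 0.6555861166462097 Frad -2.235200034681591 Fz -0.9827369541770206
M 0.7169705346199262 Tz 0.7911410579087608 t 18.0167 toolyaw 112.63052136891157 w 0.17506119450916738
```

Request:
jog_arm(plan=[{"x": 0, "y": 0.0197, "z": 0, "wx": -0.0014, "wy": 0, "wz": 0.011}, {"x": 0, "y": 0.0345, "z": 0, "wx": -0.0023, "wy": 0, "wz": 0.0193}, {"x": 0, "y": 0.0345, "z": 0, "wx": -0.0023, "wy": 0, "wz": 0.0193}, {"x": 0, "y": 0.0345, "z": 0, "wx": -0.0023, "wy": 0, "wz": 0.0193}])

```text
t: 18.35
eef_pos: [0.4452, 0.2568, 0.1103]
tool_rot: [-0.051, 0.578, 0.814, 0.032]
contact_force: [0.7, -3.2, -0.5]
gripper_width: 0.174
```

```bash
python3 -c "
from h import *
mon((3.5,))"
```

```text
3.5 shift [-0.0001  0.0346 -0.0003] turn [-0.0023  0.0002  0.0193] rows>= 1.0
theta 110.84792620730599 r 0.11324912971801733 Ftan(cw) -0.4812452811088669 Frad -3.2172635467349893 Fz -0.4940911015744063
M 0.9220600388701503 Tz 0.8675594296036685 t 18.35 toolyaw 109.19803284686063 w 0.17427206317534236
```

Request:
jog_arm(plan=[{"x": 0, "y": 0.0148, "z": 0, "wx": -0.001, "wy": 0, "wz": 0.0083}, {"x": 0, "y": 0.0247, "z": 0, "wx": -0.0017, "wy": 0, "wz": 0.0138}, {"x": 0, "y": 0.0247, "z": 0, "wx": -0.0017, "wy": 0, "wz": 0.0138}, {"x": 0, "y": 0.0247, "z": 0, "wx": -0.0017, "wy": 0, "wz": 0.0138}])

```text
t: 18.68
eef_pos: [0.4499, 0.2586, 0.1103]
tool_rot: [-0.051, 0.596, 0.801, 0.033]
contact_force: [1.8, -1.7, 0.1]
gripper_width: 0.179
```

```bash
python3 -c "
from h import *
mon((1,2,))"
```

```text
1 shift [ 0.0002  0.0099 -0.0001] turn [-0.0007  0.      0.0055] rows>= 1.0
2 shift [ 0.0002  0.0198 -0.0001] turn [-0.0013  0.0001  0.011 ] rows>= 1.0
theta 108.31403551310926 r 0.113313813556915 Ftan(cw) 1.1486647476034129 Frad -2.2139626990229515 Fz 0.0935004036091811
M 0.6975222926095049 Tz 0.8276818756588389 t 18.6833 toolyaw 106.70006423404253 w 0.17872417393535683
```

Request:
jog_arm(plan=[{"x": 0, "y": 0.0197, "z": 0, "wx": -0.0014, "wy": 0, "wz": 0.011}, {"x": 0, "y": 0.0345, "z": 0, "wx": -0.0023, "wy": 0, "wz": 0.0193}, {"x": 0, "y": 0.0345, "z": 0, "wx": -0.0023, "wy": 0, "wz": 0.0193}, {"x": 0, "y": 0.0345, "z": 0, "wx": -0.0023, "wy": 0, "wz": 0.0193}])

```text
t: 19.02
eef_pos: [0.4565, 0.2606, 0.1102]
tool_rot: [-0.049, 0.62, 0.783, 0.034]
contact_force: [1.6, -3.3, -0.7]
gripper_width: 0.174
```

```bash
python3 -c "
from h import *
mon((3.5,))"
```

```text
3.5 shift [-0.0001  0.0346 -0.0003] turn [-0.0023  0.0001  0.0193] rows>= 1.0
theta 104.81868754770375 r 0.11338763498232053 Ftan(cw) 0.6577990320336512 Frad -3.6376536894958833 Fz -0.6670974062401979
M 0.778847716586117 Tz 0.8534339931220722 t 19.0167 toolyaw 103.2346179243397 w 0.1740893398681635
```

Request:
jog_arm(plan=[{"x": 0, "y": 0.0197, "z": 0, "wx": -0.0014, "wy": 0, "wz": 0.011}, {"x": 0, "y": 0.0345, "z": 0, "wx": -0.0023, "wy": 0, "wz": 0.0193}, {"x": 0, "y": 0.0345, "z": 0, "wx": -0.0023, "wy": 0, "wz": 0.0193}, {"x": 0, "y": 0.0345, "z": 0, "wx": -0.0023, "wy": 0, "wz": 0.0193}])

```text
t: 19.35
eef_pos: [0.4632, 0.2623, 0.1102]
tool_rot: [-0.048, 0.643, 0.764, 0.035]
contact_force: [1.9, -1.3, 0.1]
gripper_width: 0.176
```

```bash
python3 -c "
from h import *
mon((3.5,))"
```

```text
3.5 shift [-0.0001  0.0347 -0.0003] turn [-0.0023  0.0002  0.0193] rows>= 1.0
theta 101.35561609725396 r 0.11349248745166712 Ftan(cw) 1.565544533732032 Frad -1.630810991954318 Fz 0.10620626484657253
M 0.6505554684376388 Tz 0.8282330117872475 t 19.35 toolyaw 99.7848648045834 w 0.17596646633755958
```

Request:
jog_arm(plan=[{"x": 0, "y": 0.0197, "z": 0, "wx": -0.0014, "wy": 0, "wz": 0.011}, {"x": 0, "y": 0.0345, "z": 0, "wx": -0.0023, "wy": 0, "wz": 0.0193}, {"x": 0, "y": 0.0345, "z": 0, "wx": -0.0023, "wy": 0, "wz": 0.0193}, {"x": 0, "y": 0.0345, "z": 0, "wx": -0.0023, "wy": 0, "wz": 0.0193}])

```text
t: 19.68
eef_pos: [0.4699, 0.2635, 0.1101]
tool_rot: [-0.047, 0.666, 0.744, 0.037]
contact_force: [1.0, -1.7, -0.9]
gripper_width: 0.173
```

```bash
python3 -c "
from h import *
mon((3.5,))"
```

```text
3.5 shift [-0.0001  0.0347 -0.0003] turn [-0.0023  0.0002  0.0193] rows>= 1.0
theta 97.90041033103462 r 0.11356136063131997 Ftan(cw) 0.7548970342747748 Frad -1.7783516968329611 Fz -0.8975594764875525
M 0.8473661780478281 Tz 0.9330933123966197 t 19.6833 toolyaw 96.33558150613837 w 0.17316716177840719
```

Request:
jog_arm(plan=[{"x": 0, "y": 0.0197, "z": 0, "wx": -0.0014, "wy": 0, "wz": 0.011}, {"x": 0, "y": 0.0345, "z": 0, "wx": -0.0023, "wy": 0, "wz": 0.0193}, {"x": 0, "y": 0.0345, "z": 0, "wx": -0.0023, "wy": 0, "wz": 0.0193}, {"x": 0, "y": 0.0345, "z": 0, "wx": -0.0023, "wy": 0, "wz": 0.0193}])

```text
t: 20.02
eef_pos: [0.4767, 0.2644, 0.1101]
tool_rot: [-0.046, 0.688, 0.724, 0.038]
contact_force: [1.5, -1.4, 0.2]
gripper_width: 0.178
```

```bash
python3 -c "
from h import *
mon((3.5,))"
```

```text
3.5 shift [-0.0001  0.0347 -0.0003] turn [-0.0023  0.0001  0.0193] rows>= 1.0
theta 94.42403003584955 r 0.11372308587249778 Ftan(cw) 1.3799601393361787 Frad -1.5198529236393954 Fz 0.17225713054058858
M 0.7172356390314671 Tz 0.8741689644578194 t 20.0167 toolyaw 92.89035481565348 w 0.17791871432312756
```

Request:
jog_arm(plan=[{"x": 0, "y": 0.0197, "z": 0, "wx": -0.0014, "wy": 0, "wz": 0.011}, {"x": 0, "y": 0.0345, "z": 0, "wx": -0.0023, "wy": 0, "wz": 0.0193}, {"x": 0, "y": 0.0345, "z": 0, "wx": -0.0023, "wy": 0, "wz": 0.0193}, {"x": 0, "y": 0.0345, "z": 0, "wx": -0.0023, "wy": 0, "wz": 0.0193}])

```text
t: 20.35
eef_pos: [0.4836, 0.2648, 0.1101]
tool_rot: [-0.044, 0.709, 0.703, 0.039]
contact_force: [1.6, -1.5, -0.0]
gripper_width: 0.174
```

```bash
python3 -c "
from h import *
mon((2,3.5,))"
```

```text
2 shift [ 0.0002  0.0199 -0.0001] turn [-0.0013  0.0001  0.011 ] rows>= 1.0
3.5 shift [-0.0001  0.0348 -0.0003] turn [-0.0023  0.0001  0.0193] rows>= 1.0
theta 90.96319084231635 r 0.11381073429267097 Ftan(cw) 1.5263189400552737 Frad -1.4831720015813792 Fz -0.007030395150146335
M 0.7085892665210268 Tz 0.8823007458535287 t 20.35 toolyaw 89.4405568620313 w 0.17439411309472747
```

Request:
jog_arm(plan=[{"x": 0, "y": 0.0197, "z": 0, "wx": -0.0014, "wy": 0, "wz": 0.011}, {"x": 0, "y": 0.03, "z": 0, "wx": -0.002, "wy": 0, "wz": 0.0165}, {"x": 0, "y": 0.03, "z": 0, "wx": -0.002, "wy": 0, "wz": 0.0165}, {"x": 0, "y": 0.03, "z": 0, "wx": -0.002, "wy": 0, "wz": 0.0165}])

```text
t: 20.68
eef_pos: [0.4895, 0.2648, 0.11]
tool_rot: [-0.043, 0.727, 0.684, 0.04]
contact_force: [1.3, -1.9, 0.4]
gripper_width: 0.174
```

```bash
python3 -c "
from h import *
mon((2,3.5,))"
```

```text
2 shift [ 0.0002  0.0199 -0.0001] turn [-0.0013  0.0001  0.011 ] rows>= 1.0
3.5 shift [-0.0001  0.0348 -0.0003] turn [-0.0023  0.0001  0.0193] rows>= 1.0
theta 88.01114507329191 r 0.11389301513363327 Ftan(cw) 1.3333473159193638 Frad -1.812367844299034 Fz 0.4062403488078552
M 0.6873278633689992 Tz 0.8391868093993926 t 20.6833 toolyaw 86.50475930486382 w 0.1740569538818459
```

Request:
jog_arm(plan=[{"x": 0, "y": 0.0197, "z": 0, "wx": -0.0014, "wy": 0, "wz": 0.011}, {"x": 0, "y": 0.03, "z": 0, "wx": -0.002, "wy": 0, "wz": 0.0165}, {"x": 0, "y": 0.03, "z": 0, "wx": -0.002, "wy": 0, "wz": 0.0165}, {"x": 0, "y": 0.03, "z": 0, "wx": -0.002, "wy": 0, "wz": 0.0165}])

```text
t: 21.02
eef_pos: [0.4954, 0.2646, 0.1099]
tool_rot: [-0.042, 0.744, 0.665, 0.041]
contact_force: [1.5, -0.1, 0.1]
gripper_width: 0.177
```

```bash
python3 -c "
from h import *
mon((2,3.5,))"
```

```text
2 shift [ 0.0002  0.0199 -0.0001] turn [-0.0013  0.0001  0.011 ] rows>= 1.0
3.5 shift [-0.0002  0.0348 -0.0003] turn [-0.0023  0.0001  0.0193] rows>= 1.0
theta 85.04193830123984 r 0.11398086845216367 Ftan(cw) 1.478733958841948 Frad 0.055955166061337956 Fz 0.11215679628618003
M 0.7185998166098035 Tz 0.8871471974483147 t 21.0167 toolyaw 83.57275380186498 w 0.17695403841087262
```

Request:
jog_arm(plan=[{"x": 0, "y": 0.0197, "z": 0, "wx": -0.0014, "wy": 0, "wz": 0.011}, {"x": 0, "y": 0.03, "z": 0, "wx": -0.002, "wy": 0, "wz": 0.0165}, {"x": 0, "y": 0.03, "z": 0, "wx": -0.002, "wy": 0, "wz": 0.0165}, {"x": 0, "y": 0.03, "z": 0, "wx": -0.002, "wy": 0, "wz": 0.0165}])

```text
t: 21.35
eef_pos: [0.5012, 0.264, 0.1099]
tool_rot: [-0.041, 0.761, 0.646, 0.042]
contact_force: [1.5, -0.3, 0.6]
gripper_width: 0.177
```

```bash
python3 -c "
from h import *
mon((2,3.5,))
for n,(u0,v0) in(('scene',(347,271)),('top',(196,197))):
    p=cams.read_camera(n)[v0-8:v0+9,u0-8:u0+9].astype(float);y=np.clip(p[...,:2].mean(-1)-p[...,2]-15,0,None);yy,xx=np.nonzero(y>.4*y.max());w=y[yy,xx]
    m=(np.average(xx,weights=w)+u0-8,np.average(yy,weights=w)+v0-8);print(n,m,atz(n,m,.083),y.max())
print([proj('scene',AXS+[.0125*np.cos(a),.0125*np.sin(a),.083])[0].round(1) for a in np.radians([19,-20,-35])])
"
```

```text
2 shift [ 0.0002  0.0199 -0.0001] turn [-0.0013  0.0001  0.011 ] rows>= 1.0
3.5 shift [-0.0002  0.0348 -0.0003] turn [-0.0023  0.0001  0.0193] rows>= 1.0
theta 82.09686236845886 r 0.11410077191884671 Ftan(cw) 1.4949962844147253 Frad -0.11270252440372754 Fz 0.5604408492889138
M 0.7472490747642148 Tz 0.9178293048317426 t 21.35 toolyaw 80.64439362416464 w 0.17688772742417025
scene (np.float64(344.6353591160221), np.float64(270.0)) [0.49668258 0.1449464  0.083     ] 115.0
top (np.float64(199.55658627087197), np.float64(192.0612244897959)) [0.50493606 0.13847107 0.083     ] 45.0
[array([347.9, 271.9]), array([345.1, 270.4]), array([344.4, 269.6])]
```

Request:
jog_arm(plan=[{"x": 0, "y": 0.0149, "z": 0, "wx": -0.001, "wy": 0, "wz": 0.0083}, {"x": 0, "y": 0.0248, "z": 0, "wx": -0.0017, "wy": 0, "wz": 0.0138}, {"x": 0, "y": 0.0248, "z": 0, "wx": -0.0017, "wy": 0, "wz": 0.0138}, {"x": 0, "y": 0.0248, "z": 0, "wx": -0.0017, "wy": 0, "wz": 0.0138}])

```text
t: 21.78
eef_pos: [0.5058, 0.2634, 0.1098]
tool_rot: [-0.04, 0.775, 0.629, 0.043]
contact_force: [-0.2, 0.1, 0.6]
gripper_width: 0.174
```

```bash
python3 -c "
from h import *
mon((2,3.5,))"
```

```text
2 shift [ 0.0002  0.0199 -0.0001] turn [-0.0013  0.0001  0.011 ] rows>= 1.0
3.5 shift [-0.0001  0.0349 -0.0003] turn [-0.0023  0.0001  0.0193] rows>= 1.0
theta 79.75031238487956 r 0.11420364968926877 Ftan(cw) -0.2530415761181935 Frad 0.06372633399096703 Fz 0.6207140227276233
M 1.0988465769785547 Tz 1.0699483054627321 t 21.7833 toolyaw 78.15589445389611 w 0.17406156955336086
```

Request:
jog_arm(plan=[{"x": 0, "y": 0.006, "z": 0, "wx": -0.0004, "wy": 0, "wz": 0.0033}, {"x": 0, "y": 0.012, "z": 0, "wx": -0.0008, "wy": 0, "wz": 0.0066}, {"x": 0, "y": 0.012, "z": 0, "wx": -0.0008, "wy": 0, "wz": 0.0066}, {"x": 0, "y": 0.012, "z": 0, "wx": -0.0008, "wy": 0, "wz": 0.0066}])

```text
t: 22.12
eef_pos: [0.5079, 0.263, 0.1098]
tool_rot: [-0.039, 0.781, 0.621, 0.043]
contact_force: [-1.1, -0.1, 0.5]
gripper_width: 0.178
```

```bash
python3 -c "
from h import *
mon((1,2,))"
```

```text
1 shift [ 0.0002  0.01   -0.0001] turn [-0.0006  0.      0.0055] rows>= 1.0
2 shift [ 0.0002  0.0199 -0.0001] turn [-0.0013  0.0001  0.011 ] rows>= 1.0
theta 78.6701289241307 r 0.11426393693303724 Ftan(cw) -1.0742305723514192 Frad -0.29393357554022764 Fz 0.4972786612081854
M 1.2597050573069377 Tz 1.1369592429362347 t 22.1167 toolyaw 76.97385760010441 w 0.17827813025495154
```

Request:
jog_arm(plan=[{"x": 0, "y": 0.005, "z": 0, "wx": -0.0003, "wy": 0, "wz": 0.0028}, {"x": 0, "y": 0.009, "z": 0, "wx": -0.0006, "wy": 0, "wz": 0.005}, {"x": 0, "y": 0.009, "z": 0, "wx": -0.0006, "wy": 0, "wz": 0.005}, {"x": 0, "y": 0.009, "z": 0, "wx": -0.0006, "wy": 0, "wz": 0.005}])

```text
t: 22.45
eef_pos: [0.5096, 0.2627, 0.1097]
tool_rot: [-0.039, 0.786, 0.615, 0.043]
contact_force: [-1.6, 0.3, 1.0]
gripper_width: 0.18
```

```bash
python3 -c "
from h import *
mon((1,2,))"
```

```text
1 shift [ 0.0002  0.01   -0.0001] turn [-0.0006  0.      0.0055] rows>= 1.0
2 shift [ 0.0003  0.0199 -0.0001] turn [-0.0013  0.0001  0.011 ] rows>= 1.0
theta 77.84802360953705 r 0.11427219139627308 Ftan(cw) -1.6234688390752643 Frad -0.04685288178788967 Fz 0.9744201291532942
M 1.429810521421712 Tz 1.2442931795170182 t 22.45 toolyaw 76.07395482563307 w 0.1800432773734477
```

Request:
jog_arm(plan=[{"x": 0, "y": -0.01, "z": 0, "wx": 0.0007, "wy": 0, "wz": -0.0055}, {"x": 0, "y": -0.02, "z": 0, "wx": 0.0013, "wy": 0, "wz": -0.011}, {"x": 0, "y": -0.04, "z": 0, "wx": 0.0026, "wy": 0, "wz": -0.022}, {"x": 0, "y": -0.04, "z": 0, "wx": 0.0026, "wy": 0, "wz": -0.022}, {"x": 0.002, "y": -0.04, "z": 0.015, "wx": 0.0026, "wy": -0.009, "wz": -0.022}, {"x": 0.005, "y": -0.04, "z": 0.03, "wx": 0.0026, "wy": -0.018, "wz": -0.022}, {"x": 0.005, "y": -0.04, "z": 0.03, "wx": 0.0026, "wy": -0.018, "wz": -0.022}])

```text
t: 23.03
eef_pos: [0.5023, 0.2658, 0.1035]
tool_rot: [-0.022, 0.765, 0.643, 0.019]
contact_force: [0.5, -3.5, 1.8]
gripper_width: 0.176
```

```bash
python3 -c "
from h import *
mon((1,2,));st()"
```

```text
1 shift [ 0.0002  0.0101 -0.0001] turn [-0.0003  0.0001  0.0055] rows>= 1.0
2 shift [ 0.0002  0.0202 -0.0002] turn [-0.0006  0.0001  0.0111] rows>= 1.0
theta 81.66591144222392 r 0.11598061293787779 Ftan(cw) 0.9626218777293594 Frad -3.4022318201642525 Fz 1.8102465633973988
M 0.8566604594376346 Tz 0.9683059348440965 t 23.0333 toolyaw 80.07099718424668 w 0.17609052572050204
t 23.03 q [-0.312  0.467 -0.324  1.927  0.142  0.74  -0.878] p [0.5023 0.2658 0.1035] F [ 0.5 -3.5  1.8] T [-0.83 -0.18  0.97] w 0.176 
R [[0.172, 0.985, 0.0], [0.983, -0.172, 0.059], [0.058, -0.01, -0.998]]
```

Request:
jog_arm(plan=[{"x": 0, "y": -0.015, "z": 0, "wx": 0, "wy": 0, "wz": -0.0083}, {"x": 0, "y": -0.03, "z": 0, "wx": 0.001, "wy": 0, "wz": -0.0165}, {"x": 0, "y": -0.03, "z": 0, "wx": 0.001, "wy": 0, "wz": -0.0165}, {"x": 0, "y": -0.03, "z": 0, "wx": 0.001, "wy": 0, "wz": -0.0165}])

```text
t: 23.37
eef_pos: [0.4969, 0.2662, 0.1038]
tool_rot: [-0.023, 0.749, 0.662, 0.019]
contact_force: [3.2, -3.9, -0.8]
gripper_width: 0.18
```

```bash
python3 -c "
from h import *
mon((1,2,))"
```

```text
1 shift [ 0.0001  0.0101 -0.0001] turn [-0.0003  0.0001  0.0055] rows>= 1.0
2 shift [ 0.0001  0.0202 -0.0002] turn [-0.0007  0.0001  0.0111] rows>= 1.0
theta 84.3354067065667 r 0.11578160507009179 Ftan(cw) 3.6123830832088295 Frad -3.5348107329306595 Fz -0.8361768037163266
M 0.34078225479414953 Tz 0.7590297662961147 t 23.3667 toolyaw 82.99925234364173 w 0.1798253192877725
```

Torque has dropped to about 0.34 N m. Release and lift clear.

Request:
jog_arm(plan=[{"x": 0, "y": 0, "z": 0, "wx": 0, "wy": 0, "wz": 0}, {"x": 0, "y": 0, "z": 0, "wx": 0, "wy": 0, "wz": 0}, {"x": 0, "y": 0, "z": 0, "wx": 0, "wy": 0, "wz": 0}, {"x": 0, "y": 0, "z": 0, "wx": 0, "wy": 0, "wz": 0}, {"x": 0, "y": 0, "z": 0, "wx": 0, "wy": 0, "wz": 0}], hand=0.2)

```text
t: 23.78
eef_pos: [0.4969, 0.2666, 0.1038]
tool_rot: [-0.023, 0.749, 0.662, 0.019]
contact_force: [-0.3, 0.4, -0.2]
gripper_width: 0.603
```

Request:
jog_arm(plan=[{"x": 0.0, "y": 0, "z": -0.1, "wx": 0, "wy": 0, "wz": 0}, {"x": 0, "y": 0, "z": -0.25, "wx": 0, "wy": 0, "wz": 0}, {"x": 0, "y": 0, "z": -0.45, "wx": 0, "wy": 0, "wz": 0}, {"x": 0, "y": 0, "z": -0.65, "wx": 0, "wy": 0, "wz": 0}, {"x": 0.1, "y": -0.5, "z": -0.8, "wx": 0, "wy": 0, "wz": 0}, {"x": 0.3, "y": -0.6, "z": -0.8, "wx": 0, "wy": 0, "wz": 0}, {"x": 0.5, "y": -0.6, "z": -0.8, "wx": 0, "wy": 0, "wz": 0}, {"x": 0.7, "y": -0.6, "z": -0.8, "wx": 0, "wy": 0, "wz": 0}, {"x": 0.7, "y": -0.6, "z": -0.8, "wx": 0, "wy": 0, "wz": 0}])

```text
t: 24.53
eef_pos: [0.3936, 0.4125, 0.2744]
tool_rot: [-0.023, 0.748, 0.662, 0.02]
contact_force: [1.5, -0.9, 0.0]
gripper_width: 0.6
```

Run:
```python
from h import *
st()
a=cams.read_camera('scene');b=cams.read_camera('top')
def c(n,im,s,C):
    u,v=C;print(n,'crop origin',u-s,v-s,'scale',400/2/s);return cv2.resize(im[v-s:v+s,u-s:u+s],(400,400),interpolation=cv2.INTER_CUBIC)
cv2.imwrite('pics/f0.png',np.hstack([c('scene',a,40,(365,262)),c('top',b,40,(180,205))])[:,:,::-1])
for n in('scene','top'):
    for t in('key_bend','key_short_tip','key_sleeve','screw_mark'):print(n,t,[(np.round(x['location'],1).tolist(),round(x['confidence'],2)) for x in finder.place_of(n,t)][:4])
```

```text
t 24.53 q [-0.507  0.28  -0.472  1.768  0.103  1.074 -1.128] p [0.3936 0.4125 0.2744] F [ 1.5 -0.9  0. ] T [-0.07 -0.05 -0.02] w 0.6 
R [[0.121, 0.993, -0.0], [0.991, -0.121, 0.062], [0.061, -0.008, -0.998]]
scene crop origin 325 222 scale 5.0
top crop origin 140 165 scale 5.0
scene key_bend [([419.1, 238.2], 0.92), ([289.9, 332.8], 0.77), ([354.5, 256.7], 0.55), ([231.5, 155.4], 0.52)]
scene key_short_tip [([261.8, 342.4], 0.88), ([349.5, 272.4], 0.79), ([206.5, 159.2], 0.66)]
scene key_sleeve [([389.9, 280.3], 0.63), ([313.6, 364.8], 0.58), ([251.9, 315.2], 0.43), ([222.7, 170.6], 0.42)]
scene screw_mark [([343.7, 272.5], 0.59), ([369.2, 402.0], 0.17)]
top key_bend [([212.6, 131.3], 0.89), ([422.2, 286.4], 0.8), ([164.0, 297.1], 0.78), ([188.8, 197.0], 0.75)]
top key_short_tip [([180.6, 284.6], 0.91), ([257.5, 235.7], 0.72), ([437.5, 271.9], 0.71), ([194.1, 201.2], 0.68)]
top key_sleeve [([142.9, 267.0], 0.66), ([150.8, 197.4], 0.65), ([395.9, 257.8], 0.64), ([183.1, 118.2], 0.64)]
top screw_mark [([186.8, 198.4], 0.61), ([192.7, 194.1], 0.6)]
```

View pics/f0.png

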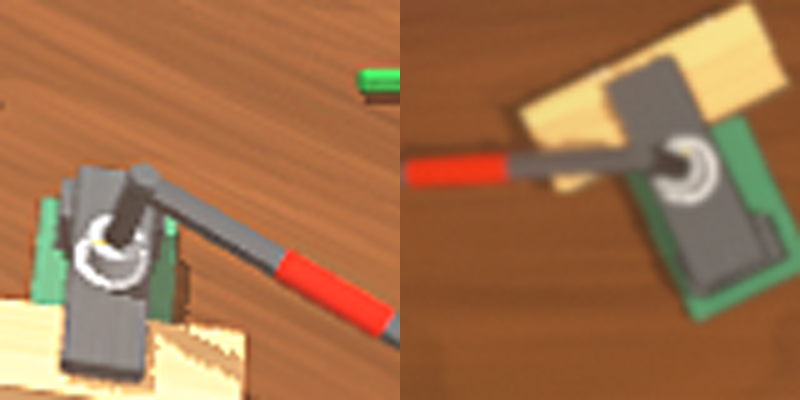

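Run:
```python
from h import *
np.set_printoptions(precision=4,suppress=True)
def red(n,box):
    x0,y0,x1,y1=box;p=cams.read_camera(n)[y0:y1,x0:x1].astype(int);m=(p[...,0]-np.maximum(p[...,1],p[...,2])>70)&(p[...,1]<90);yy,xx=np.nonzero(m);return np.array([xx.mean()+x0,yy.mean()+y0])
S,T=red('scene',(372,262,415,300)),red('top',(130,185,175,210));print(S,T,tri({'scene':S,'top':T}),tri({'scene':(353.2,257.6),'top':(189.8,197)}))
def pts(x):
    y,p=x[3],x[4];L=np.array([np.cos(p)*np.cos(y),np.cos(p)*np.sin(y),np.sin(p)]);s=np.array([np.sin(p)*np.cos(y),np.sin(p)*np.sin(y),-np.cos(p)]);b=x[:3]
    return b,b+.11*L,b+.07*s
f=lambda x:np.concatenate([proj('scene',pts(x)[1])[0]-S,proj('top',pts(x)[1])[0]-T,proj('scene',pts(x)[0])[0]-(353.2,257.6),proj('top',pts(x)[0])[0]-(189.8,197)])
r=least_squares(f,[.4855,.151,.135,1.4,-.05]);print(r.x[:3],np.degrees(r.x[3:]),'tip',pts(r.x)[2],r.fun)
```

```text
[390.9257 280.6971] [151.0382 198.7452] (array([0.4874, 0.2689, 0.1188]), np.float64(0.593540544240625)) (array([0.4872, 0.1581, 0.1341]), np.float64(0.11210232686653399))
[0.4871 0.1589 0.1336] [89.7655 -7.2867] tip [0.4871 0.1501 0.0642] [ 0.2885 -0.3171  0.8286 -0.3754  0.1782  0.2567 -0.3935  0.0921]
```

```bash
python3 -c "
from station import bot
print(bot.hand_in())"
```

```text
the job is handed in; nothing more can be done
None
```

I took the dark key from the rack, flipped it and pushed its short arm into the screw's socket until it hit bottom. I then levered it clockwise by the red sleeve until the screw came up against its stop, let go, and handed the job in at about 25 s. The hand-in gave no verdict.

- **Levering:** the turning torque I worked out from the wrist readings held at 0.65–0.9 N m while the screw turned about 50°. It then climbed to about 1.4–1.5 N m, which is a strap turn of about 0.09 rad, inside the 0.07–0.12 range. I had no direct strap reading. I eased off to about 0.34 N m before opening the gripper.
- **Seating:** the last pictures put the short arm's end at z ≈ 0.064 m, against a socket bottom of 0.065 m, so the key is fully in. It sags about 7° toward the long arm under its own weight. A hex fit with this play should give nearer 3–5°, but camera error could explain the difference.
- **Clear of contact:** the gripper is well clear of the key, and the force reading was near zero. I saw no sign of touching the other things on the bench, but I did not check each one.
- **Check that disagreed:** the mark's position from the top camera was unusable during levering, because the arm and gripper blocked the view. I relied on the scene camera for the screw's turn.

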